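# Kit-check camera: fill the open kit and aim the camera at it

## Task

Two kit trays sit in the camera station's bays, one finished with its lid on and one still open: put every hex bolt lying loose on the bench into the open tray's compartment nearer the robot, and every long coupling nut into its farther compartment. Unscrew the T-bar clamp knob on top of the camera post until the head is free, swing the camera by its grip post to the long dial mark that points it straight at the open tray, and screw the knob fully tight again. With the kit complete and the camera locked on it, press the trigger button all the way down and let it come up; leave the finished kit and the other things on the bench where they are.

Things in the scene. Friction and masses are not known exactly. Their poses are not given: they have to be found in the camera images.
- pivot (a point): point on the upright axis of the camera post, 196 mm above the bench, at mid-height of the T-bar of the clamp knob; its x axis points from the post straight away from the front of the station, its -x is the direction of the camera at 0. The station is fixed to the bench: post 32 mm thick, dial plate 112 mm across at 130 to 136 mm, swivel hub 48 mm across at 138 to 158 mm, clamp washer under the knob up to 165 mm. A low rail and bay plates (6 mm high) join the bays
- clamp (a joint): clamp knob, rad: 0 is screwed fully tight; grows as it is unscrewed anticlockwise (seen from above), stop at 2.4. It bites below 0.5; above 1.0 the head is quite free. Stays where it is left; about 0.3 N m turns it. Starts tight
- clamp_grip (a point): middle of the clamp knob's T-bar, on the post's axis, 196 mm above the bench: a black bar 58 mm long, 14 mm thick, 26 mm tall (top at 206 mm); its x axis runs along the bar, grip across it. At joint clamp = 0 the bar lies along the x axis of pivot
- camera (a joint): camera head, rad, about the post: 0 points along -x of pivot (towards the robot), positive swings to the left (+y). The direction of the camera in the frame of pivot is (-cos, sin). Pointed at the left bay (on its long dial mark) at +1.017, at the right bay at -1.017 (58 degrees). Stops at 1.35 either way. Free it turns with about 0.1 N m; clamped it holds about 1.7 N m. Short dial marks every 10 degrees and the pointer are on the far side of the hub, opposite the camera
- camera_grip (a point): middle of the grip post on top of the camera, 188 mm above the bench, 85 mm from the post's axis: an upright round post 20 mm thick, from 165 mm to 207 mm above the bench. The camera under it is 46 mm long, 44 mm wide, 129 to 165 mm above the bench, with a lens that slants down in front to about 105 mm and 120 mm from the axis
- bay_left (a point): centre of the left (+y) tray bay, on its plate, 6 mm above the bench; 130 mm in front of the post's axis and 210 mm to its left. Lips round it, 6 mm higher than the plate, locate the tray
- bay_right (a point): centre of the right (-y) tray bay, likewise, 210 mm to the right of the post's axis
- tray_open: open grey kit tray, 165 (x) by 150 (y) by 26 mm high, walls and floor 4 mm, 0.45 kg, loose in one of the bays; origin at the centre of its underside, axes as the station's. A divider along y at its middle makes two compartments, each 76 by 142 mm inside: the one at -x (nearer the robot) is for bolts, the one at +x for coupling nuts
- near_box (a point): middle of the floor of the open tray's near compartment (40 mm to -x of the tray's centre, 4 mm above its underside), for bolts
- far_box (a point): middle of the floor of the open tray's far compartment (40 mm to +x of the tray's centre), for coupling nuts
- tray_done: finished kit in the other bay: the same tray with a flat lid and a paper label on it, 32 mm high; origin at the centre of its underside. Leave it alone
- bolt1_mid (a point): steel hex bolt: 16 mm shank 45 mm long, head 24 mm across flats and 10 mm thick, 55 mm over all, 0.11 kg, lying on the bench on a flat of its head and its tip (so it does not roll; the shank slopes 5 degrees). The point is on its axis at mid-length, about 10 mm above what it lies on; the point's x axis runs along the bolt (within 5 degrees) from head to tip, so grip across it, on the shank. May be absent (None)
- bolt2_mid (a point): steel hex bolt: 16 mm shank 45 mm long, head 24 mm across flats and 10 mm thick, 55 mm over all, 0.11 kg, lying on the bench on a flat of its head and its tip (so it does not roll; the shank slopes 5 degrees). The point is on its axis at mid-length, about 10 mm above what it lies on; the point's x axis runs along the bolt (within 5 degrees) from head to tip, so grip across it, on the shank. May be absent (None)
- nut1_mid (a point): steel coupling nut: a long hexagonal prism 24 mm across flats, 48 mm high, 0.11 kg, standing on end (knocked over, it lies on a flat with its centre 12 mm up). The point is its centre, 24 mm up; z is its long axis and x is square to one pair of flats (the other pairs 60 degrees on). May be absent (None)
- nut2_mid (a point): steel coupling nut: a long hexagonal prism 24 mm across flats, 48 mm high, 0.11 kg, standing on end (knocked over, it lies on a flat with its centre 12 mm up). The point is its centre, 24 mm up; z is its long axis and x is square to one pair of flats (the other pairs 60 degrees on). May be absent (None)
- nut3_mid (a point): steel coupling nut: a long hexagonal prism 24 mm across flats, 48 mm high, 0.11 kg, standing on end (knocked over, it lies on a flat with its centre 12 mm up). The point is its centre, 24 mm up; z is its long axis and x is square to one pair of flats (the other pairs 60 degrees on). May be absent (None)
- trigger (a joint): trigger button's travel, m: 0 is up, 0.006 all the way down (about 5 N); springs back up
- trigger_top (a point): centre of the top of the trigger button, 22 mm above the bench: a grey button 34 mm across in a round black housing 50 mm across that stands on the bench, fixed; press straight down
- washers: stack of three large steel washers, 40 mm across, 15 mm high, origin at its underside; leave it alone
- big_nut: dark hex nut 36 mm across flats, 19 mm high, origin at its underside; leave it alone
- wrench: open-ended wrench 180 mm long lying on the bench; leave it alone
- marker: marker pen 130 mm long, 17 mm thick, lying on the bench; leave it alone
Mind the look-alikes: they are no part of the job. What is shaped like the part that bears bolt1_mid but red is not meant.

How it is judged:
On the way, in this order (a step that is already met when the one before it is completed fails the run):
1. the clamp knob is unscrewed (joint clamp above 1.0) (value of joint clamp above 1 rad), for 0.2 s.
2. the freed camera points at the open tray, within 5 degrees of its long mark (((horizontal distance between tray_open and bay_left below 0.02 m and value of joint camera between 0.931489 and 1.10149 rad) or (horizontal distance between tray_open and bay_right below 0.02 m and value of joint camera between -1.10149 and -0.931489 rad)) and value of joint clamp above 0.6 rad), for 0.2 s.
3. the clamp knob is screwed tight with the camera on the mark (((horizontal distance between tray_open and bay_left below 0.02 m and value of joint camera between 0.931489 and 1.10149 rad) or (horizontal distance between tray_open and bay_right below 0.02 m and value of joint camera between -1.10149 and -0.931489 rad)) and value of joint clamp below 0.2 rad), for 0.2 s.
4. with every bolt and coupling nut in its compartment and the camera locked on the tray, the trigger is pressed down (all of step 3 and x of bolt1_mid in the frame of tray_open between -0.078 and -0.004 m and y of bolt1_mid in the frame of tray_open between -0.07 and 0.07 m and z of each of bolt1_mid, bolt2_mid, nut1_mid, nut2_mid, nut3_mid in the frame of tray_open below 0.042 m and x of bolt2_mid in the frame of tray_open between -0.078 and -0.004 m and y of bolt2_mid in the frame of tray_open between -0.07 and 0.07 m and x of nut1_mid in the frame of tray_open between 0.004 and 0.078 m and y of nut1_mid in the frame of tray_open between -0.07 and 0.07 m and x of nut2_mid in the frame of tray_open between 0.004 and 0.078 m and y of nut2_mid in the frame of tray_open between -0.07 and 0.07 m and x of nut3_mid in the frame of tray_open between 0.004 and 0.078 m and y of nut3_mid in the frame of tray_open between -0.07 and 0.07 m and value of joint trigger above 0.0045 m), for 0.05 s.
At the end, for the whole second after the job is handed in: Bolts in the open tray's near compartment, coupling nuts in its far one (centres inside, low in the tray); tray in its bay (20 mm); camera within 5 degrees of the mark aimed at it; clamp under 0.2 rad; trigger up; finished kit within 20 mm, other things within 30 mm of their start (all of step 3 and x of bolt1_mid in the frame of tray_open between -0.078 and -0.004 m and y of bolt1_mid in the frame of tray_open between -0.07 and 0.07 m and z of each of bolt1_mid, bolt2_mid, nut1_mid, nut2_mid, nut3_mid in the frame of tray_open below 0.042 m and x of bolt2_mid in the frame of tray_open between -0.078 and -0.004 m and y of bolt2_mid in the frame of tray_open between -0.07 and 0.07 m and x of nut1_mid in the frame of tray_open between 0.004 and 0.078 m and y of nut1_mid in the frame of tray_open between -0.07 and 0.07 m and x of nut2_mid in the frame of tray_open between 0.004 and 0.078 m and y of nut2_mid in the frame of tray_open between -0.07 and 0.07 m and x of nut3_mid in the frame of tray_open between 0.004 and 0.078 m and y of nut3_mid in the frame of tray_open between -0.07 and 0.07 m and value of joint trigger below 0.002 m and distance of tray_done from where it was at the start of the episode below 0.02 m and distance of each of washers, big_nut, wrench, marker from where it was at the start of the episode below 0.03 m); the robot touches nothing.
It fails at once if the finished kit is disturbed (moved 20 mm or tipped) (distance of tray_done from where it was at the start of the episode above 0.02 m or angle between tray_done's own z axis and vertical above 0.2 rad).
It fails at once if another thing on the bench is pushed more than 30 mm (distance of any of washers, big_nut, wrench, marker from where it was at the start of the episode above 0.03 m).
Of bolt1, bolt2, nut1, nut2, nut3 only 3 to 5 are there at a start; the rules pass over those that are not, and their reading is None.
At some moment in a run one of bolt1, bolt2, nut1, nut2, nut3 may be knocked a few centimetres aside while the robot is not near it.
Once in a run the grip may slacken for a moment while it holds something.
It also fails if it takes over 210 s, if anything falls off the work surface, if the arm or the gripper's body presses on something with over 40 N, if the wrist force passes 120 N, or if a joint passes its speed limit or range.

## Robot

A 6-joint arm with a two-finger parallel gripper is mounted at the origin on the work surface. World frame = base frame: x ahead of the robot, y to its left, z up, the work surface at z = 0. Lengths are in m, angles in rad, forces in N, time in s.
With the tool pointing down it reaches from about 0.375 to 0.9 m from the base axis. Payload 3.1 kg.
Tool frame: the origin (TCP) lies at the very end of the fingers, on their centre line; the grasp point (between the pads) lies 19 mm behind it; z points along the fingers, y is the line along which they close (so a half turn about z gives the same grasp; the last joint's range is limited). The gripper opens to 87 mm and grips with 3 to 60 N. Pads are 19 mm wide; open, the fingers measure 117 mm over their backs; the gripper's body (75 mm by 190 mm) begins 51 mm behind the grasp point.
Start: joints at [0.995, 0.527, 1.433, -0, 1.181, -0.178], TCP at [0.242, 0.576, 0.187] pointing down, gripper open.
Joint ranges: [-3.08, 3.08], [-0.75, 2.2], [0.22, 2.44], [-1.43, 4.57], [0, 2.65], [-2.85, 2.85]. Speed limits (rad/s): [2.79, 2.79, 3.14, 3.14, 3.14, 3.14].

## Interface

Orientations are given as a unit quaternion [x, y, z, w].
In Python, from rig import robot gives the robot as it stands. The module is installed in compiled form; this text tells all that it offers.
- The arm moves only by the tool servo_tool, never from a script. Its argument "rows" is one flat list of numbers, 5 for each row, row after row: the closure, from -1 (fully open) to 1 (shut), so that 0 is half open, then the shift along the tool's x, y, z in m, then the turn about the tool's z in degrees. A call has 1 to 5 rows; each row shifts and turns the commanded pose from where the row before left it, along the tool's axes as they then stand; what a row does not reach is not made up. A row lasts 1/12 s, in which the tool goes at most 41.7 mm and 7.16 degrees, less where a joint would pass 70% of its speed; a pose out of reach is approached as far as the arm can. A call with a gripper value outside its range is refused whole. The fingers move at their own pace and stop on an object; "newtons" is the grip in N (left out, the last holds). Time passes only in rows, so rows that do not move let the fingers close. It gives the time, the measured TCP pose, the force, the opening and the grip force at its end, in the units of the state.
- robot.get_obs(): the state, without advancing time (a new reading comes with each control period).
- robot.camera(name): name is "scene" or "top"; returns a dict with "pixels" (400x640x3 uint8, red, green, blue), "intrinsics" (3x3 intrinsics, pixels), "dist" ([k1, k2, p1, p2, k3] as OpenCV has them; the pictures are not rectified), "rvec" (rotation vector, rad) and "tvec" (3), from world to camera coordinates, as OpenCV has them. Camera axes: x right, y down, z forward; pixel columns grow to the right and rows downward; lengths in m; the calibration is good to about 2 mm. A picture is of the moment at which its call begins. There is no depth.
- robot.hand_in(): hands the job in; it is judged then, once.
Trained networks look in a picture, given as the dict that the camera call returned (one of the last four; its "shot" number tells which), for a name from the list of things; names that differ only in an ending like _2 or _b are one class to them, and where a whole thing is asked for, a point or a joint stands for the part that bears it (a point fixed in the world has none). Each returns a list of dicts, best first, with "score" (0 to 1); they miss things now and then, are a little off and sometimes report something else, mostly with a low value. They report only what shows in the picture. A call takes as long as a camera call. They do not tell look-alikes from the thing itself.
- robot.spot_in(picture, query): "at" ([x, y, z] in m, in world coordinates, good to about 4 mm: the middle of the surface that is visible of it).
- robot.outline_of(picture, query): "region" (400x640 bool, what is visible of it).
- robot.place_of(picture, query): "at" ([x, y, z] in m, in world coordinates, good to about 4 mm: a listed point, or the origin of a listed thing).
The state is a dict: "time": time; "q": joint angles; "joint_velocities": joint speeds; "joint_torque": joint torques, N m; "position": TCP position; "tool_rot": TCP orientation; "ft_force": force on the tool from outside, world axes, zero at the start; "moment": the same for the moment, N m; "grip_width": finger opening in m; "grip_force": force on a finger pad.
Only numpy, scipy, OpenCV 4.12 (cv2) and the standard library are available. Lean on these libraries where they do the work, as an engineer would, in place of code of your own. Each camera call takes 0.05 s, during which the arm holds its last target. There are 200 camera calls.

## Working session

There is one attempt and no reset: what is moved stays moved. The work goes in short steps, Python scripts to look and compute and a tool call to move; the robot and the scene stay as the last step left them, time stands still between calls to the robot, and variables do not carry over. Pictures are saved under pics/ and viewed, at most 14 in all, crops included, and the job is handed in when it is done.

Besides the shell and the picture viewer there is one more tool, called after "Request:" as name(argument=value, ...), one argument or row to a line, values as JSON. servo_tool: Moves the arm, as the interface text tells. Its arguments: {"type":"object","properties":{"rows":{"type":"array","items":{"type":"number"}},"newtons":{"type":"number"}},"required":["rows"]}

```bash
mkdir -p pics; cat > h.py <<'E'
from rig import robot
import numpy as np, cv2
from scipy.spatial.transform import Rotation as R
def save(p,name): cv2.imwrite('pics/'+name,cv2.cvtColor(p['pixels'],cv2.COLOR_RGB2BGR))
def proj(p,X): return cv2.projectPoints(np.float64(X).reshape(-1,3),p['rvec'],p['tvec'],p['intrinsics'],np.float64(p['dist']))[0].reshape(-1,2)
def ray(p,uv,z):
    n=cv2.undistortPoints(np.float64(uv).reshape(-1,1,2),p['intrinsics'],np.float64(p['dist'])).reshape(-1,2)
    M=cv2.Rodrigues(np.float64(p['rvec']))[0]; c=-M.T@np.ravel(p['tvec'])
    d=np.c_[n,np.ones(len(n))]@M
    return c+d*((z-c[2])/d[:,2:])
E
python3 - <<'E'
from h import *
o=robot.get_obs(); print(o['time'],o['position'],o['tool_rot'],o['grip_width'])
for c in('scene','top'):
    p=robot.camera(c); save(p,c+'0.png'); 
    for q in ['pivot','clamp_grip','camera_grip','bay_left','bay_right','tray_open','tray_done','bolt1_mid','nut1_mid','trigger_top','washers','big_nut','wrench','marker']:
        for d in robot.place_of(p,q)[:5]:
            if d['score']>.2: print(c,q,round(d['score'],2),np.round(d['at'],3),proj(p,d['at']).round().ravel(),{k:v for k,v in d.items() if k not in('at','score')})
E
```

```text
0.0 [0.24164077 0.57551687 0.18588245] [ 1.97614432e-01  9.80279229e-01 -1.00270094e-03 -4.03761625e-04] 0.08698468279683715
scene pivot 0.9 [ 0.681 -0.013  0.195] [274. 201.] {}
scene pivot 0.44 [0.594 0.196 0.011] [355. 281.] {}
scene clamp_grip 0.6 [ 0.68  -0.014  0.193] [274. 201.] {}
scene camera_grip 0.84 [ 0.598 -0.038  0.185] [295. 184.] {}
scene bay_right 0.53 [0.508 0.416 0.012] [445. 319.] {}
scene tray_open 0.92 [0.547 0.196 0.007] [368. 273.] {}
scene tray_done 0.76 [ 0.554 -0.224  0.004] [273. 194.] {}
scene bolt1_mid 0.71 [0.508 0.415 0.012] [445. 319.] {}
scene bolt1_mid 0.59 [0.458 0.483 0.009] [481. 326.] {}
scene nut1_mid 0.52 [ 0.681 -0.012  0.197] [274. 200.] {}
scene nut1_mid 0.45 [0.428 0.077 0.022] [369. 223.] {}
scene trigger_top 0.52 [0.615 0.373 0.024] [402. 330.] {}
scene washers 0.51 [ 0.439 -0.372 -0.002] [276. 161.] {}
scene big_nut 0.4 [ 0.37  -0.266 -0.003] [311. 167.] {}
scene wrench 0.65 [ 0.67  -0.426  0.004] [211. 179.] {}
scene marker 0.8 [0.347 0.213 0.001] [423. 241.] {}
top pivot 0.91 [ 0.683 -0.01   0.2  ] [331. 151.] {}
top camera_grip 0.7 [
[... 193 characters left out ...]
46.] {}
top tray_done 0.97 [ 0.556 -0.221  0.004] [397. 205.] {}
top bolt1_mid 0.69 [0.505 0.411 0.012] [195. 223.] {}
top bolt1_mid 0.55 [0.451 0.486 0.007] [171. 240.] {}
top nut1_mid 0.54 [0.425 0.076 0.024] [302. 248.] {}
top trigger_top 0.49 [0.61  0.369 0.022] [208. 189.] {}
top washers 0.56 [ 0.436 -0.371  0.004] [446. 243.] {}
top big_nut 0.53 [0.551 0.196 0.004] [264. 208.] {}
top big_nut 0.42 [ 0.368 -0.256 -0.004] [409. 265.] {}
top wrench 0.54 [ 0.674 -0.434  0.002] [462. 168.] {}
top wrench 0.45 [0.427 0.075 0.021] [303. 247.] {}
top wrench 0.36 [0.552 0.198 0.005] [264. 208.] {}
top marker 0.81 [0.354 0.212 0.002] [259. 271.] {}
top marker 0.5 [0.607 0.372 0.022] [207. 190.] {}
```

View pics/scene0.png

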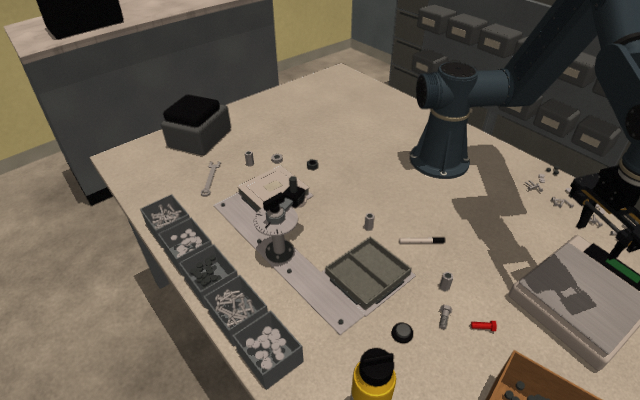

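View pics/top0.png

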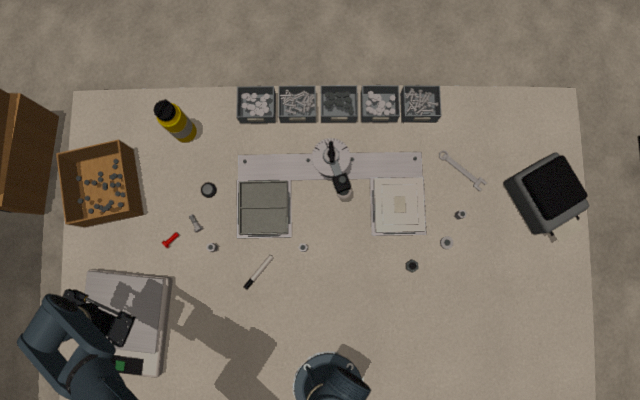

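The scene shows the open tray on the left (scene 368,273), the lidded one on the right (273,190), and the camera swung slightly right. There is one steel bolt at scene (445,317) / top (195,223). Standing nuts are at scene (369,221), (445,281) and (249,158), which are (303,247), (213,247) and (460,214) in the top view.

Look-alikes: the red bolt at (484,325), the washers at (277,158), the big nut at (313,164), and the trigger housing at (402,332). I choose the steel bolt and the three tall light nuts, and will check them in a crop.

```bash
python3 - <<'E'
from h import *
for c in('scene','top'):
    p=robot.camera(c)
    for q,z in(('nut1_mid',.024),('bolt1_mid',.01)):
        for d in robot.outline_of(p,q)[:6]:
            ys,xs=np.nonzero(d['region']); 
            if len(xs)<5: continue
            P=ray(p,np.c_[xs,ys],z); m=P.mean(0); u,s,vt=np.linalg.svd(P[:,:2]-m[:2],full_matrices=False)
            print(c,q,round(d['score'],2),len(xs),[xs.mean().round(1),ys.mean().round(1)],m.round(4),'ang',np.degrees(np.arctan2(vt[0,1],vt[0,0])).round(1),'sd',(s/np.sqrt(len(xs))).round(4))
    if c=='top': im=p['pixels'][200:260,150:230]; im2=p['pixels'][195:255,430:510]
    else: im3=p['pixels'][265:345,420:500]; im4=p['pixels'][130:190,230:330]; im4=cv2.resize(im4,(400,320)); im5=p['pixels'][205:240,350:390]
g=lambda a:cv2.resize(a,(380,280),interpolation=cv2.INTER_CUBIC)
m=np.vstack([np.hstack([g(im),g(im2)]),np.hstack([g(im3),g(im4)])])
cv2.imwrite('pics/crop1.png',m[...,::-1])
E
```

```text
scene nut1_mid 0.51 123 [np.float64(369.0), np.float64(222.0)] [0.426  0.0749 0.024 ] ang 40.5 sd [0.0188 0.0062]
scene bolt1_mid 0.71 186 [np.float64(444.8), np.float64(315.2)] [0.4995 0.4087 0.01  ] ang 30.3 sd [0.0189 0.0058]
scene bolt1_mid 0.54 195 [np.float64(483.2), np.float64(325.1)] [0.4528 0.4864 0.01  ] ang 138.0 sd [0.0176 0.0062]
scene bolt1_mid 0.31 157 [np.float64(403.3), np.float64(330.2)] [0.6049 0.3704 0.01  ] ang 36.4 sd [0.0094 0.0081]
top nut1_mid 0.45 37 [np.float64(302.6), np.float64(247.1)] [0.4267 0.0751 0.024 ] ang -173.2 sd [0.0056 0.0049]
top bolt1_mid 0.59 94 [np.float64(169.6), np.float64(240.2)] [0.4509 0.4905 0.01  ] ang 133.0 sd [0.016 0.005]
top bolt1_mid 0.47 106 [np.float64(195.4), np.float64(223.2)] [0.5038 0.4103 0.01  ] ang -150.1 sd [0.016  0.0055]
```

View pics/crop1.png

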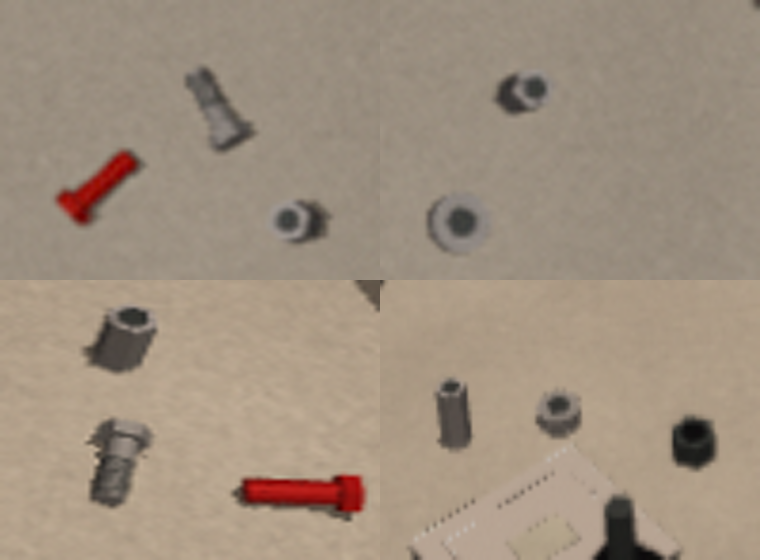

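The crop confirms the steel bolt, with its head at the lower right in the top view and its tip toward +x/+y. The red bolt is the look-alike. The nuts stand upright, and the washers and dark nut are clearly shorter. Next I triangulate the nuts.

```bash
cat >> h.py <<'E'
def to(x,y,z,psi=None):
    o=robot.get_obs(); M=R.from_quat(o['tool_rot']).as_matrix(); ps=np.degrees(np.arctan2(M[1,1],M[0,1]))
    print('t',round(o['time'],2),'pos',o['position'].round(4) if hasattr(o['position'],'round') else o['position'],'psi',ps.round(2),'w',round(o['grip_width'],4))
    d=np.array([x,y,z])-o['position']; print('mm now',(M.T@d*1e3).round(1))
    if psi is not None:
        t=(ps-psi+180)%360-180; M2=M@R.from_euler('z',t,degrees=True).as_matrix()
        print('turn',round(t,1),'then mm',(M2.T@d*1e3).round(1))
E
python3 - <<'E'
from h import *
s=robot.camera('scene');t=robot.camera('top')
print(ray(s,[[447.4,275.9],[248.9,152.7]],.048).round(4)); print(ray(t,[[210.6,247.1],[463.1,213.9]],.048).round(4))
to(.43,.37,.1,90)
E
```

```text
[[ 0.4297  0.3528  0.048 ]
 [ 0.5206 -0.4129  0.048 ]]
[[ 0.4274  0.3519  0.048 ]
 [ 0.522  -0.4167  0.048 ]]
t 1.9 pos [0.2421 0.5762 0.1868] psi 67.21 w 0.0871
mm now [-253.1 -117.3   86.9]
turn -22.8 then mm [-187.9 -206.2   86.9]
```

Request:
servo_tool(
  rows=[-1,0,0,0,-5.7,-1,0,0,0,-5.7,-1,0,0,0,-5.7,-1,0,0,0,-5.7],
  newtons=40,
)

```text
time: 2.23
position: [0.2421, 0.5762, 0.1869]
tool_rot: [-0.003, 1.0, 0.0, 0.0]
ft_force: [0.3, -0.5, 0.3]
grip_width: 0.0868
grip_force: 0.0
```

Request:
servo_tool(
  rows=[-1,-0.0233,-0.028,0.0108,0,-1,-0.0233,-0.028,0.0108,0,-1,-0.0233,-0.028,0.0108,0,-1,-0.0233,-0.028,0.0108,0],
)

```text
time: 2.57
position: [0.3359, 0.4633, 0.1434]
tool_rot: [-0.001, 1.0, 0.0, 0.0]
ft_force: [0.8, 0.4, -0.4]
grip_width: 0.0871
grip_force: 0.0
```

Request:
servo_tool(
  rows=[-1,-0.0233,-0.028,0.0108,0,-1,-0.0233,-0.028,0.0108,0,-1,-0.0233,-0.028,0.0108,0,-1,-0.0233,-0.028,0.0108,0,-1,0,0,0,0],
)

```text
time: 2.98
position: [0.4322, 0.3473, 0.0988]
tool_rot: [0.003, 1.0, -0.001, -0.0]
ft_force: [-0.8, -0.2, 0.3]
grip_width: 0.0872
grip_force: 0.0
```

Request:
servo_tool(
  rows=[-1,0,0,0,0,-1,0,0,0,0],
)

```text
time: 3.15
position: [0.4285, 0.3523, 0.1005]
tool_rot: [0.0, 1.0, 0.0, -0.0]
ft_force: [-0.4, 0.0, 0.1]
grip_width: 0.0869
grip_force: 0.0
```

```bash
python3 - <<'E'
from h import *
to(.4285,.3524,.02,90)
s=robot.camera('scene');save(s,'s2.png')
for d in robot.place_of(s,'nut1_mid')[:4]: print(d['score'],d['at'])
o=robot.get_obs()['position']
E
```

```text
t 3.15 pos [0.4285 0.3523 0.1005] psi 89.95 w 0.0869
mm now [ 0.   0.1 80.5]
turn -0.1 then mm [ 0.   0.1 80.5]
0.55 [0.4242, 0.078, 0.0265]
```

Request:
servo_tool(
  rows=[-1,0,0,0.03,0,-1,0,0,0.03,0,-1,0,0,0.02,0,-1,0,0,0,0,-1,0,0,0,0],
)

```text
time: 3.67
position: [0.4271, 0.353, 0.0201]
tool_rot: [-0.001, 1.0, -0.0, -0.001]
ft_force: [0.8, 0.5, 0.3]
grip_width: 0.087
grip_force: 0.0
```

Request:
servo_tool(
  rows=[1,0,0,0,0,1,0,0,0,0,1,0,0,0,0,1,0,0,0,0,1,0,0,0,0],
)

```text
time: 4.08
position: [0.429, 0.3525, 0.0213]
tool_rot: [-0.0, 1.0, 0.0, 0.001]
ft_force: [-0.4, -0.3, 0.4]
grip_width: 0.0614
grip_force: 0.0
```

Request:
servo_tool(
  rows=[1,0,0,0,0,1,0,0,0,0,1,0,0,0,0],
)

```text
time: 4.33
position: [0.4286, 0.3522, 0.0206]
tool_rot: [0.0, 1.0, 0.0, 0.0]
ft_force: [0.0, 0.2, -0.6]
grip_width: 0.0415
grip_force: 0.0
```

Request:
servo_tool(
  rows=[1,0,0,0,0,1,0,0,0,0,1,0,0,0,0,1,0,0,0,0,1,0,0,-0.01,0],
)

```text
time: 4.75
position: [0.4272, 0.3515, 0.0292]
tool_rot: [-0.0, 1.0, -0.001, -0.002]
ft_force: [-0.4, 0.3, -0.9]
grip_width: 0.0082
grip_force: 0.0
```

Request:
servo_tool(
  rows=[1,0,0,-0.025,0,1,0,0,-0.025,0,1,0,0,-0.02,0,1,0,0,0,0],
)

```text
time: 5.08
position: [0.4314, 0.3539, 0.1051]
tool_rot: [-0.0, 1.0, 0.002, 0.004]
ft_force: [0.1, 0.1, 0.7]
grip_width: 0.0006
grip_force: 0.0
```

Request:
servo_tool(
  rows=[1,-0.0291,-0.0224,0,0,1,-0.0291,-0.0224,0,0,1,-0.0291,-0.0224,0,0,1,-0.0291,-0.0224,0,0,1,-0.0291,-0.0224,0,0],
)

```text
time: 5.5
position: [0.5747, 0.239, 0.1002]
tool_rot: [-0.0, 1.0, -0.0, -0.0]
ft_force: [-0.1, 0.8, -0.9]
grip_width: 0.0006
grip_force: 0.0
```

Request:
servo_tool(
  rows=[1,0,0,0,0,1,0,0,0,0,1,0,0,0,0],
)

```text
time: 5.75
position: [0.5727, 0.2401, 0.0998]
tool_rot: [0.0, 1.0, -0.0, -0.001]
ft_force: [-0.8, -0.0, -0.5]
grip_width: 0.0006
grip_force: 0.0
```

```bash
python3 - <<'E'
from h import *
to(.574,.24,.033,90)
s=robot.camera('scene');save(s,'s3.png')
E
```

```text
t 5.75 pos [0.5727 0.2401 0.0998] psi 89.96 w 0.0006
mm now [-1.5 -0.1 66.8]
turn -0.0 then mm [-1.5 -0.1 66.8]
```

View pics/s3.png

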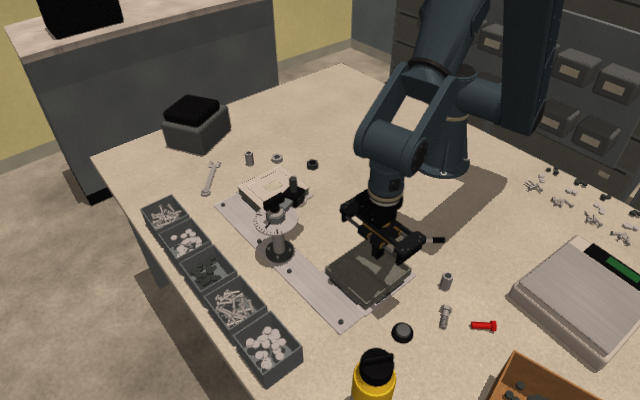

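The scene shows the grip missed: the fingers are shut at about (380,250) and nut2 still stands at (446,282). I'll check the projection.

```bash
python3 - <<'E'
from h import *
s=robot.camera('scene');t=robot.camera('top');save(t,'t3.png')
for p in(s,t): print(proj(p,[[.4285,.3524,0],[.4285,.3524,.048],[.5727,.2401,.0998]]).round(1).tolist())
print(ray(s,[[445,281]],.024),ray(t,[[213,247]],.024))
a=cv2.resize(s['pixels'][260:340,420:500],(400,400)); b=cv2.resize(t['pixels'][205:265,180:240],(400,400)); cv2.imwrite('pics/c3.png',np.hstack([a,b])[...,::-1])
E
```

```text
[[443.8, 287.2], [447.5, 275.5], [376.2, 265.1]]
[[214.0, 247.4], [210.5, 246.7], [245.3, 196.6]]
[[0.42861275 0.35036455 0.024     ]] [[0.4287379  0.35008738 0.024     ]]
```

View pics/c3.png

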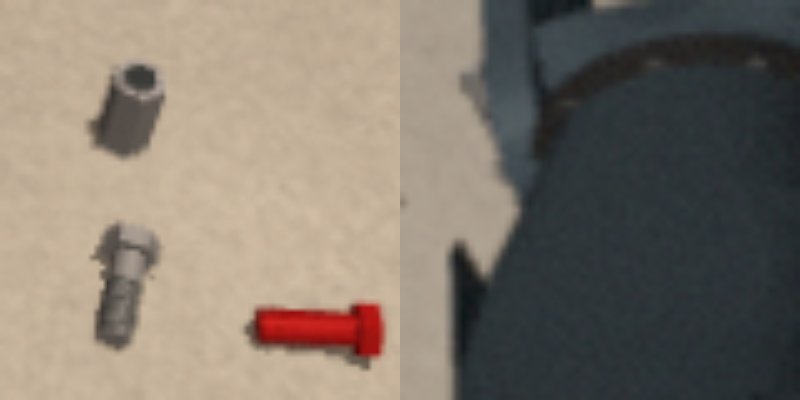

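```bash
python3 - <<'E'
from h import *
a=cv2.imread('pics/s3.png'); c=a[180:300,320:460]; cv2.imwrite('pics/c4.png',cv2.resize(c,(700,600),interpolation=cv2.INTER_CUBIC))
E
```

```text
(no output)
```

View pics/c4.png

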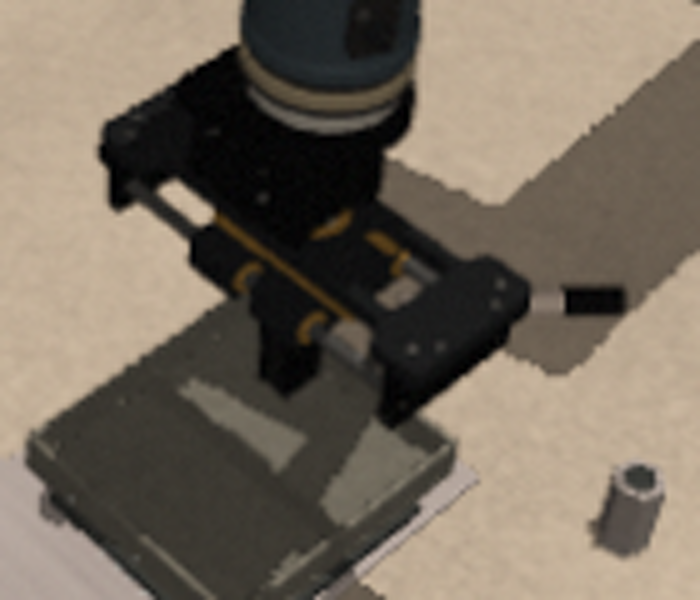

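```bash
python3 - <<'E'
from h import *
s=robot.camera('scene')
a=s['pixels'][180:300,320:460].copy(); a=cv2.resize(a,(700,600),interpolation=cv2.INTER_CUBIC)
x,y,z=robot.get_obs()['position']
for dx in(-.0095,.0095):
  for dy in(-.017,.017):
    for zz,c in((0,(255,0,0)),(.03,(0,255,0))):
      u=(proj(s,[[x+dx,y+dy,z+zz]])[0]-[320,180])*5; cv2.circle(a,tuple(int(v) for v in u),4,c,-1)
for dx in(-.0375,.0375):
  for dy in(-.095,.095):
    for zz,c in((.07,(255,255,0)),(.1,(0,255,255))):
      u=(proj(s,[[x+dx,y+dy,z+zz]])[0]-[320,180])*5; cv2.circle(a,tuple(int(v) for v in u),4,c,-1)
cv2.imwrite('pics/c5.png',a[...,::-1])
E
```

```text
(no output)
```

View pics/c5.png

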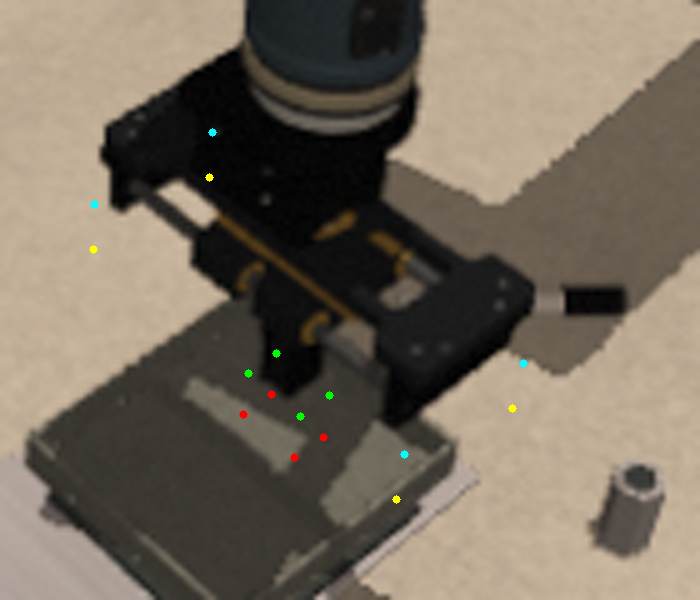

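```bash
python3 - <<'E'
from h import *
s=robot.camera('scene');t=robot.camera('top')
out=[]
M=R.from_quat([1.97614432e-01,9.80279229e-01,-1.0e-03,-4.0e-04]).as_matrix(); o=np.array([.2416,.5755,.1859])
for p,f,(u0,v0) in((s,'scene0.png',(540,140)),(t,'top0.png',(40,270))):
    a=cv2.imread('pics/'+f)[v0:v0+100,u0:u0+100]; a=cv2.resize(a,(400,400),interpolation=cv2.INTER_CUBIC)
    print(proj(p,[0,0,0]),p['tvec'])
    for L,c in(([(x,y,0) for x in(-.01,.01) for y in(-.0585,-.0435,.0435,.0585)],(0,0,255)),([(x,y,-.07) for x in(-.0375,.0375) for y in(-.095,.095)],(0,255,255))):
        for l in L:
            u=(proj(p,[o+M@np.array(l)])[0]-[u0,v0])*4
            cv2.circle(a,tuple(int(v) for v in u),3,c,-1)
    out.append(a)
cv2.imwrite('pics/c6.png',np.hstack(out))
E
```

```text
[[438.99828793 160.18317408]] [ 0.40652882 -0.12087594  1.46241784]
[[328.38819896 387.5391139 ]] [0.01005335 0.54634597 1.43090235]
```

View pics/c6.png

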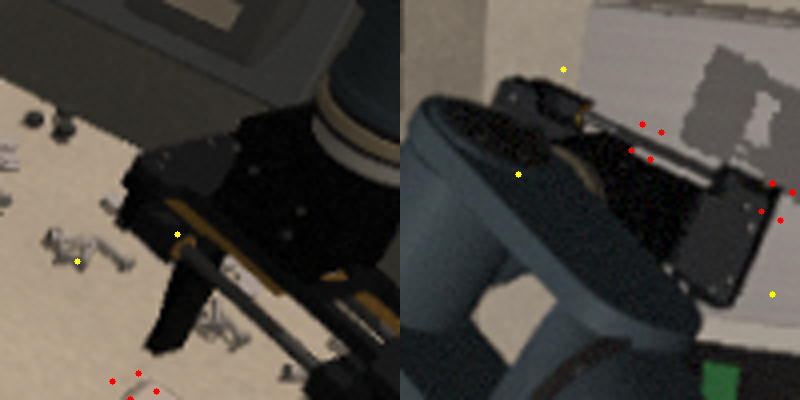

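```bash
python3 - <<'E'
from h import *
s=robot.camera('scene');t=robot.camera('top')
def J(p,X):
    X=np.array(X); return np.array([(proj(p,X+d)-proj(p,X))[0]/10 for d in np.eye(3)*.01]).T  # px per mm
o=[.2416,.5755,.1859]; q=[.5727,.2401,.0998]
M=R.from_quat([1.97614432e-01,9.80279229e-01,-1.0e-03,-4.0e-04]).as_matrix()
f=np.array(o)+M@[0,.051,0]; f2=np.array(o)+M@[0,-.051,0]
A=np.vstack([J(s,o),J(t,o)]); print(A.round(2)); print('start',np.linalg.lstsq(A,np.array([8,-10,-10,2]),rcond=None))
print('tray J',J(s,q).round(2))
A=np.vstack([J(s,o),J(t,o),J(s,q)]); print('all',np.linalg.lstsq(A,np.array([8,-10,-10,2,-1.8,-13.2]),rcond=None)[:2])
E
```

```text
[[-0.19  0.42  0.18]
 [ 0.23  0.25 -0.3 ]
 [ 0.01 -0.35 -0.15]
 [-0.37 -0.01  0.03]]
start (array([ 0.1708869 ,  6.06118092, 38.9068898 ]), array([7.29731955]), np.int32(3), array([0.62703204, 0.52695618, 0.24592237]))
tray J [[-0.3   0.3   0.03]
 [ 0.22  0.25 -0.27]]
all (array([ 5.56343583,  1.79988887, 47.65331166]), array([26.75512094]))
```

Request:
servo_tool(
  rows=[-1,0.0291,0.0224,0,0,-1,0.0291,0.0224,0,0,-1,0.0291,0.0224,0,0,-1,0.0291,0.0224,0,0,-1,0.0291,0.0224,0,0],
)

```text
time: 6.57
position: [0.427, 0.3531, 0.1006]
tool_rot: [0.0, 1.0, 0.0, 0.0]
ft_force: [-0.3, -0.7, -0.2]
grip_width: 0.0262
grip_force: 0.0
```

Request:
servo_tool(
  rows=[-1,0,0,0,0,-1,0,0,0,0,-1,0,0,0,0,-1,0,0,0,0,-1,0,0,0,0],
)

```text
time: 6.98
position: [0.4299, 0.3516, 0.1005]
tool_rot: [0.001, 1.0, 0.0, 0.0]
ft_force: [-0.3, 0.6, 0.0]
grip_width: 0.0589
grip_force: 0.0
```

Request:
servo_tool(
  rows=[-1,0,0,0.03,0,-1,0,0,0.03,0,-1,0,0,0.02,0,-1,0,0,0,0,-1,0,0,0,0],
)

```text
time: 7.4
position: [0.4287, 0.3512, 0.0196]
tool_rot: [0.001, 1.0, -0.001, -0.001]
ft_force: [-0.2, -0.1, 0.8]
grip_width: 0.0857
grip_force: 0.0
```

```bash
python3 - <<'E'
from h import *
s=robot.camera('scene'); to(.4285,.3524,.02,90)
a=s['pixels'][200:320,375:515]; a=cv2.resize(a,(700,600),interpolation=cv2.INTER_CUBIC)
cv2.imwrite('pics/c7.png',a[...,::-1])
E
```

```text
t 7.45 pos [0.4296 0.3519 0.0207] psi 89.93 w 0.086
mm now [1.1 0.5 0.7]
turn -0.1 then mm [1.1 0.5 0.7]
```

View pics/c7.png

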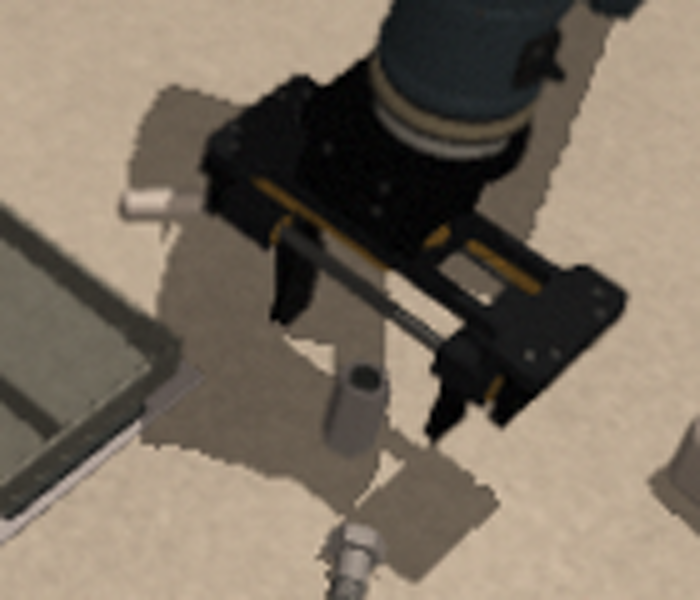

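The crop shows the tips at (283,322) and (433,437), level with the nut's top (366,378) when TCP reads z=0.02. So the fingertips really sit about 30–40 mm higher than the reported TCP. I'll go lower carefully.

Request:
servo_tool(
  rows=[-1,0,0,0.01,0,-1,0,0,0.01,0,-1,0,0,0.005,0,-1,0,0,0,0,-1,0,0,0,0],
)

```text
time: 7.87
position: [0.4282, 0.3521, -0.0048]
tool_rot: [-0.0, 1.0, -0.0, -0.0]
ft_force: [-0.4, -0.3, 0.5]
grip_width: 0.0868
grip_force: 0.0
```

```bash
python3 - <<'E'
from h import *
s=robot.camera('scene'); to(.4285,.3524,.0,90); print(robot.get_obs()['q'],robot.get_obs()['ft_force'])
a=s['pixels'][200:320,375:515]; a=cv2.resize(a,(700,600),interpolation=cv2.INTER_CUBIC)
cv2.imwrite('pics/c8.png',a[...,::-1])
E
```

```text
t 7.92 pos [ 0.4285  0.3523 -0.0045] psi 90.02 w 0.0872
mm now [-0.   0.1 -4.5]
turn 0.0 then mm [-0.   0.1 -4.5]
[ 4.86672401e-01  7.24454105e-01  1.74711262e+00  1.61916809e-05
  6.69968170e-01 -1.08441626e+00] [-1.36875593 -0.7573401   0.22633279]
```

View pics/c8.png

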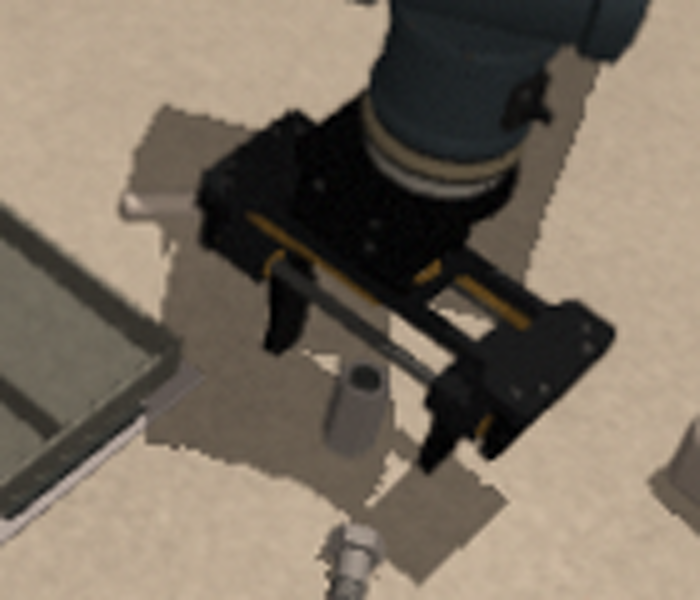

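Tips are now at mid (352,411), below the nut's top at 378, and centred on it. I'll lower another 6 mm and close.

Request:
servo_tool(
  rows=[-1,0,0,0.006,0,0,0,0,0,0,1,0,0,0,0,1,0,0,0,0,1,0,0,0,0],
)

```text
time: 8.33
position: [0.4286, 0.3523, -0.0105]
tool_rot: [-0.0, 1.0, 0.0, 0.0]
ft_force: [0.2, -0.3, -0.3]
grip_width: 0.0684
grip_force: 0.0
```

Request:
servo_tool(
  rows=[1,0,0,0,0,1,0,0,0,0,1,0,0,0,0,1,0,0,0,0,1,0,0,0,0],
)

```text
time: 8.75
position: [0.4285, 0.3522, -0.0105]
tool_rot: [-0.0, 1.0, 0.0, 0.0]
ft_force: [0.5, 1.1, 0.2]
grip_width: 0.0346
grip_force: 0.0
```

Request:
servo_tool(
  rows=[1,0,0,0,0,1,0,0,0,0,1,0,0,0,0,1,0,0,0,0],
)

```text
time: 9.08
position: [0.4285, 0.3522, -0.0106]
tool_rot: [-0.0, 1.0, 0.0, 0.0]
ft_force: [-0.0, 0.0, -0.1]
grip_width: 0.0247
grip_force: 39.9
```

Request:
servo_tool(
  rows=[1,0,0,-0.015,0,1,0,0,-0.03,0,1,0,0,-0.03,0,1,0,0,-0.015,0,1,0,0,0,0],
)

```text
time: 9.5
position: [0.4309, 0.3536, 0.0828]
tool_rot: [-0.0, 1.0, 0.002, 0.003]
ft_force: [0.4, 0.2, -1.5]
grip_width: 0.0251
grip_force: 39.9
```

Request:
servo_tool(
  rows=[1,-0.0291,-0.0224,0,0,1,-0.0291,-0.0224,0,0,1,-0.0291,-0.0224,0,0,1,-0.0291,-0.0224,0,0,1,-0.0291,-0.0224,0,0],
)

```text
time: 9.92
position: [0.574, 0.2388, 0.0777]
tool_rot: [-0.0, 1.0, -0.0, -0.001]
ft_force: [0.3, 0.2, -1.3]
grip_width: 0.0254
grip_force: 39.9
```

Request:
servo_tool(
  rows=[1,0,0,0,0,1,0,0,0.02,0,1,0,0,0.02,0,1,0,0,0.02,0,1,0,0,0,0],
)

```text
time: 10.33
position: [0.5694, 0.239, 0.0141]
tool_rot: [0.0, 1.0, -0.001, -0.005]
ft_force: [-0.3, -0.0, -1.3]
grip_width: 0.0247
grip_force: 39.9
```

```bash
python3 - <<'E'
from h import *
to(.574,.24,.0005,90); print(robot.get_obs()['grip_force'],robot.get_obs()['ft_force'])
E
```

```text
t 10.33 pos [0.5694 0.239  0.0141] psi 89.98 w 0.0247
mm now [-4.8  1.  13.5]
turn -0.0 then mm [-4.8  1.  13.5]
39.93633506441256 [-0.25836418 -0.01185572 -1.34297089]
```

Request:
servo_tool(
  rows=[1,0,0,0.01,0,1,0,0,0.005,0,1,0,0,0.002,0,1,0,0,0,0,1,0,0,0,0],
)

```text
time: 10.75
position: [0.5745, 0.2405, 0.003]
tool_rot: [-0.0, 1.0, 0.0, 0.001]
ft_force: [0.6, -0.2, -1.0]
grip_width: 0.0251
grip_force: 39.9
```

Request:
servo_tool(
  rows=[1,0,0,0.001,0,1,0,0,0.001,0,1,0,0,0,0],
)

```text
time: 11.0
position: [0.5742, 0.2403, 0.0008]
tool_rot: [-0.0, 1.0, 0.0, 0.0]
ft_force: [-0.1, -0.5, -1.3]
grip_width: 0.025
grip_force: 39.9
```

Request:
servo_tool(
  rows=[1,0,0,0.001,0,-0.15,0,0,0,0,-0.15,0,0,0,0,-0.15,0,0,0,0,-0.15,0,0,0,0],
)

```text
time: 11.42
position: [0.5742, 0.2403, -0.0004]
tool_rot: [-0.0, 1.0, 0.0, 0.0]
ft_force: [-0.9, 0.4, 0.3]
grip_width: 0.044
grip_force: 0.0
```

Request:
servo_tool(
  rows=[-0.15,0,0,-0.02,0,-0.15,0,0,-0.03,0,-0.15,0,0,-0.03,0,-1,0,0,0,0],
)

```text
time: 11.75
position: [0.5785, 0.2414, 0.0854]
tool_rot: [-0.0, 1.0, 0.001, 0.006]
ft_force: [0.7, 0.7, 0.1]
grip_width: 0.0521
grip_force: 0.0
```

Request:
servo_tool(
  rows=[-1,0.0245,-0.0275,0,0,-1,0.0245,-0.0275,0,0,-1,0.0245,-0.0275,0,0,-1,0.0245,-0.0275,0,0,-1,0.0245,-0.0275,0,0],
)

```text
time: 12.17
position: [0.4502, 0.1018, 0.0794]
tool_rot: [-0.0, 1.0, -0.0, 0.0]
ft_force: [0.9, -0.1, 0.1]
grip_width: 0.0815
grip_force: 0.0
```

Request:
servo_tool(
  rows=[-1,0.0245,-0.0275,0,0,-1,0,0,0,0,-1,0,0,0,0,-1,0,0,0,0],
)

```text
time: 12.5
position: [0.4283, 0.0751, 0.0796]
tool_rot: [0.0, 1.0, 0.0, 0.001]
ft_force: [1.1, 0.6, 0.2]
grip_width: 0.0866
grip_force: 0.0
```

```bash
python3 - <<'E'
from h import *
to(.4268,.0755,-.0105,90)
for c in ('top','scene'):
    p=robot.camera(c)
    for q in('nut1_mid','bolt1_mid'):
        for d in robot.place_of(p,q)[:5]: print(c,q,round(d['score'],2),np.round(d['at'],3),proj(p,d['at']).round())
save(p,'s9.png')
E
```

```text
t 12.5 pos [0.4283 0.0751 0.0796] psi 89.95 w 0.0866
mm now [ 1.7  0.4 90.1]
turn -0.0 then mm [ 1.7  0.4 90.1]
top bolt1_mid 0.67 [ 0.556 -0.223  0.003] [[398. 205.]]
top bolt1_mid 0.65 [0.473 0.398 0.011] [[199. 233.]]
scene nut1_mid 0.51 [0.43  0.079 0.026] [[369. 223.]]
scene bolt1_mid 0.69 [0.548 0.194 0.007] [[367. 273.]]
scene bolt1_mid 0.64 [0.474 0.402 0.016] [[449. 306.]]
scene bolt1_mid 0.56 [0.457 0.487 0.01 ] [[482. 326.]]
```

View pics/s9.png

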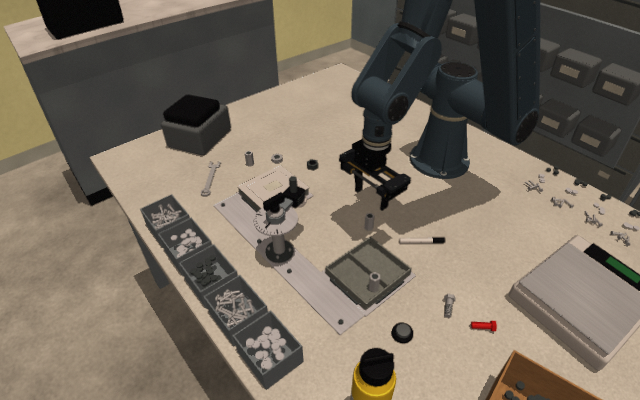

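The scene shows nut2 standing in the far compartment (374,280). The bolt has been knocked to (449,305). Now nut1.

Request:
servo_tool(
  rows=[-1,0,0,0.03,0,-1,0,0,0.03,0,-1,0,0,0.02,0,-1,0,0,0.01,0,0,0,0,0,0],
)

```text
time: 13.22
position: [0.4259, 0.0756, -0.0126]
tool_rot: [-0.0, 1.0, 0.0, -0.002]
ft_force: [0.3, -0.2, 0.6]
grip_width: 0.0847
grip_force: 0.0
```

Request:
servo_tool(
  rows=[1,0,0,0,0,1,0,0,0,0,1,0,0,0,0,1,0,0,0,0,1,0,0,0,0],
)

```text
time: 13.63
position: [0.4277, 0.0752, -0.0098]
tool_rot: [-0.0, 1.0, -0.0, 0.001]
ft_force: [0.4, -0.6, -0.3]
grip_width: 0.0551
grip_force: 0.0
```

Request:
servo_tool(
  rows=[1,0,0,0,0,1,0,0,0,0,1,0,0,0,0,1,0,0,0,0,1,0,0,0,0],
)

```text
time: 14.05
position: [0.4271, 0.0752, -0.0105]
tool_rot: [0.0, 1.0, 0.0, 0.0]
ft_force: [-0.2, -0.6, 1.5]
grip_width: 0.0258
grip_force: 39.9
```

Request:
servo_tool(
  rows=[1,0,0,-0.015,0,1,0,0,-0.03,0,1,0,0,-0.03,0,1,0,0,-0.025,0,1,0,0,0,0],
)

```text
time: 14.47
position: [0.4298, 0.0751, 0.093]
tool_rot: [-0.0, 1.0, -0.0, 0.004]
ft_force: [1.3, 0.6, -1.9]
grip_width: 0.0261
grip_force: 39.9
```

Request:
servo_tool(
  rows=[1,-0.0298,0.01745,0,0,1,-0.0298,0.01745,0,0,1,-0.0298,0.01745,0,0,1,-0.0298,0.01745,0,0,1,-0.0298,0.01745,0,0],
)

```text
time: 14.88
position: [0.5763, 0.1633, 0.0882]
tool_rot: [-0.0, 1.0, -0.0, -0.001]
ft_force: [0.4, -0.7, -1.1]
grip_width: 0.0261
grip_force: 39.9
```

Request:
servo_tool(
  rows=[1,-0.0298,0.01745,0,0,1,0,0,0,0,1,0,0,0,0,1,0,0,0,0],
)

```text
time: 15.22
position: [0.6036, 0.1796, 0.0876]
tool_rot: [-0.0, 1.0, -0.0, -0.002]
ft_force: [-0.6, 0.2, -1.7]
grip_width: 0.0258
grip_force: 39.9
```

Request:
servo_tool(
  rows=[1,0,0,0.03,0,1,0,0,0.03,0,1,0,0,0.015,0,1,0,0,0,0,1,0,0,0,0],
)

```text
time: 15.63
position: [0.6035, 0.1791, 0.0134]
tool_rot: [0.0, 1.0, -0.0, -0.002]
ft_force: [-0.1, 0.4, -0.5]
grip_width: 0.0261
grip_force: 39.9
```

Request:
servo_tool(
  rows=[1,0,0,0.01,0,1,0,0,0.003,0,1,0,0,0.001,0,1,0,0,0,0,1,0,0,0,0],
)

```text
time: 16.05
position: [0.6062, 0.18, 0.001]
tool_rot: [-0.0, 1.0, 0.0, 0.001]
ft_force: [0.2, 0.8, -1.5]
grip_width: 0.0261
grip_force: 39.9
```

Request:
servo_tool(
  rows=[1,0,0,0.001,0,0,0,0,0,0,0,0,0,0,0,0,0,0,0,0,0,0,0,0,0],
)

```text
time: 16.47
position: [0.6061, 0.18, -0.0003]
tool_rot: [-0.0, 1.0, 0.0, 0.0]
ft_force: [0.1, -0.7, 0.2]
grip_width: 0.0412
grip_force: 0.0
```

Request:
servo_tool(
  rows=[0,0,0,-0.02,0,0,0,0,-0.03,0,0,0,0,-0.03,0,-1,0,0,-0.02,0],
)

```text
time: 16.8
position: [0.607, 0.1801, 0.1021]
tool_rot: [-0.0, 1.0, 0.0, 0.002]
ft_force: [1.0, -0.0, 0.3]
grip_width: 0.0456
grip_force: 0.0
```

Request:
servo_tool(
  rows=[-1,0.026,-0.03,0,0,-1,0.026,-0.03,0,0,-1,0.026,-0.03,0,0,-1,0.026,-0.03,0,0,-1,0.026,-0.03,0,0],
)

```text
time: 17.22
position: [0.4747, 0.029, 0.0999]
tool_rot: [-0.001, 1.0, -0.0, 0.001]
ft_force: [0.4, -0.4, 0.0]
grip_width: 0.0756
grip_force: 0.0
```

Request:
servo_tool(
  rows=[-1,0.026,-0.03,0,0,-1,-0.0065,-0.0377,0,0,-1,-0.0065,-0.0377,0,0,-1,-0.0065,-0.0377,0,0,-1,-0.0065,-0.0377,0,0],
)

```text
time: 17.63
position: [0.476, -0.1528, 0.0999]
tool_rot: [0.0, 1.0, -0.0, 0.0]
ft_force: [1.4, -0.0, -0.0]
grip_width: 0.0867
grip_force: 0.0
```

Request:
servo_tool(
  rows=[-1,-0.0065,-0.0377,0,0,-1,-0.0065,-0.0377,0,0,-1,-0.0065,-0.0377,0,0,-1,-0.0065,-0.0377,0,0],
)

```text
time: 17.97
position: [0.5019, -0.3037, 0.0997]
tool_rot: [0.0, 1.0, -0.0, 0.0]
ft_force: [0.8, 0.2, -0.9]
grip_width: 0.0872
grip_force: 0.0
```

Request:
servo_tool(
  rows=[-1,-0.0065,-0.0377,0,0,-1,-0.0065,-0.0377,0,0,-1,-0.0065,-0.0377,0,0,-1,0,0,0,0,-1,0,0,0,0],
)

```text
time: 18.38
position: [0.5213, -0.4174, 0.0993]
tool_rot: [0.001, 1.0, -0.001, 0.0]
ft_force: [0.5, -0.1, -0.1]
grip_width: 0.087
grip_force: 0.0
```

```bash
python3 - <<'E'
from h import *
to(.5213,-.415,-.0105,90)
for c in ('top','scene'):
    p=robot.camera(c); save(p,c+'10.png')
    for d in robot.place_of(p,'nut1_mid')[:6]: print(c,round(d['score'],2),np.round(d['at'],3),proj(p,d['at']).round())
E
```

```text
t 18.38 pos [ 0.5213 -0.4174  0.0993] psi 89.84 w 0.087
mm now [  0.2   2.5 109.8]
turn -0.2 then mm [  0.2   2.5 109.8]
top 0.38 [0.606 0.177 0.032] [[269. 189.]]
scene 0.67 [ 0.682 -0.012  0.192] [[274. 202.]]
```

Request:
servo_tool(
  rows=[-1,0,0.001,0.03,0,-1,0,0,0.03,0,-1,0,0,0.03,0,-1,0,0,0.019,0,0,0,0,0,0],
)

```text
time: 19.0
position: [0.5187, -0.409, -0.0139]
tool_rot: [-0.001, 1.0, 0.004, -0.003]
ft_force: [-0.7, 0.4, -0.6]
grip_width: 0.085
grip_force: 0.0
```

Request:
servo_tool(
  rows=[1,0,0,0,0,1,0,0,0,0,1,0,0,0,0,1,0,0,0,0,1,0,0,0,0],
)

```text
time: 19.42
position: [0.5222, -0.4145, -0.0079]
tool_rot: [-0.0, 1.0, -0.001, 0.001]
ft_force: [0.2, 0.4, 0.4]
grip_width: 0.0551
grip_force: 0.0
```

Request:
servo_tool(
  rows=[1,0,0,0,0,1,0,0,0,0,1,0,0,0,0,1,0,0,0,0,1,0,0,0,0],
)

```text
time: 19.83
position: [0.5214, -0.4138, -0.0095]
tool_rot: [-0.0, 1.0, 0.0, 0.0]
ft_force: [-0.9, 1.0, 0.9]
grip_width: 0.0253
grip_force: 40.3
```

Request:
servo_tool(
  rows=[1,0,0,-0.02,0,1,0,0,-0.03,0,1,0,0,-0.03,0,1,0,0,-0.03,0,1,0,0,0,0],
)

```text
time: 20.25
position: [0.5246, -0.4172, 0.107]
tool_rot: [-0.0, 1.0, -0.005, 0.004]
ft_force: [0.7, -0.9, -0.6]
grip_width: 0.0254
grip_force: 40.2
```

Request:
servo_tool(
  rows=[1,0.0065,0.0376,0,0,1,0.0065,0.0376,0,0,1,0.0065,0.0376,0,0,1,0.0065,0.0376,0,0,1,0.0065,0.0376,0,0],
)

```text
time: 20.67
position: [0.4878, -0.2239, 0.0998]
tool_rot: [0.0, 1.0, 0.0, -0.0]
ft_force: [0.2, 0.6, -2.2]
grip_width: 0.0254
grip_force: 40.2
```

Request:
servo_tool(
  rows=[1,0.0065,0.0376,0,0,1,0.0065,0.0376,0,0,1,0.0065,0.0376,0,0,1,0.0065,0.0376,0,0,1,0.0065,0.0376,0,0],
)

```text
time: 21.08
position: [0.4553, -0.0361, 0.1]
tool_rot: [0.0, 1.0, 0.0, -0.0]
ft_force: [0.9, 0.1, -1.6]
grip_width: 0.0256
grip_force: 40.2
```

Request:
servo_tool(
  rows=[1,0.0065,0.0376,0,0,1,-0.0242,0.029,0,0,1,-0.0242,0.029,0,0,1,-0.0242,0.029,0,0,1,-0.0242,0.029,0,0],
)

```text
time: 21.5
position: [0.5469, 0.1176, 0.1]
tool_rot: [-0.0, 1.0, -0.0, -0.0]
ft_force: [0.9, -1.0, -1.1]
grip_width: 0.0254
grip_force: 40.2
```

Request:
servo_tool(
  rows=[1,-0.0242,0.029,0,0,1,0,0,0,0,1,0,0,0,0,1,0,0,0,0],
)

```text
time: 21.83
position: [0.5693, 0.1448, 0.0994]
tool_rot: [-0.0, 1.0, -0.0, -0.001]
ft_force: [-1.0, -0.9, -1.7]
grip_width: 0.0253
grip_force: 40.2
```

Request:
servo_tool(
  rows=[1,0,0,0.03,0,1,0,0,0.03,0,1,0,0,0.025,0,1,0,0,0,0,1,0,0,0,0],
)

```text
time: 22.25
position: [0.5685, 0.1436, 0.0143]
tool_rot: [0.001, 1.0, -0.0, -0.003]
ft_force: [-0.6, 0.2, -1.0]
grip_width: 0.025
grip_force: 40.2
```

Request:
servo_tool(
  rows=[1,0,0,0.01,0,1,0,0,0.003,0,1,0,0,0.001,0,1,0,0,0,0,1,0,0,0,0],
)

```text
time: 22.67
position: [0.5714, 0.1449, 0.0022]
tool_rot: [-0.0, 1.0, 0.0, 0.001]
ft_force: [-0.1, 0.6, -0.7]
grip_width: 0.0258
grip_force: 40.2
```

Request:
servo_tool(
  rows=[1,0,0,0.0005,0,0,0,0,0,0,0,0,0,0,0,0,0,0,0,0,0,0,0,0,0],
)

```text
time: 23.08
position: [0.5711, 0.1449, 0.0012]
tool_rot: [-0.0, 1.0, 0.0, 0.0]
ft_force: [-0.4, -0.2, 0.1]
grip_width: 0.0415
grip_force: 0.0
```

Request:
servo_tool(
  rows=[0,0,0,-0.02,0,0,0,0,-0.03,0,0,0,0,-0.03,0,-0.3,0,0,-0.02,0,-0.3,0.03,0,0,0],
)

```text
time: 23.5
position: [0.5518, 0.1449, 0.1065]
tool_rot: [0.0, 1.0, 0.001, 0.01]
ft_force: [0.3, 1.0, 0.9]
grip_width: 0.0502
grip_force: 0.0
```

```bash
cat > m.py <<'E'
from h import *
for c in ('top','scene'):
    p=robot.camera(c); save(p,c+'11.png')
    for q in('bolt1_mid','nut1_mid'):
        for d in robot.place_of(p,q)[:6]: print('P',c,q,round(d['score'],2),np.round(d['at'],3))
    for d in robot.outline_of(p,'bolt1_mid')[:5]:
        ys,xs=np.nonzero(d['region'])
        if len(xs)<5: continue
        P=ray(p,np.c_[xs,ys],.01); m=P.mean(0); u,s,vt=np.linalg.svd(P[:,:2]-m[:2],full_matrices=False)
        print('O',c,round(d['score'],2),len(xs),m.round(4),'ang',np.degrees(np.arctan2(vt[0,1],vt[0,0])).round(1),'sd',(s/np.sqrt(len(xs))).round(4))
E
python3 m.py
```

```text
P top bolt1_mid 0.47 [0.451 0.486 0.01 ]
O top 0.67 88 [0.4533 0.4886 0.01  ] ang 133.8 sd [0.0156 0.0047]
O top 0.47 112 [0.4731 0.3997 0.01  ] ang -148.9 sd [0.0175 0.0054]
P scene bolt1_mid 0.47 [0.475 0.403 0.011]
P scene bolt1_mid 0.45 [0.456 0.487 0.01 ]
P scene nut1_mid 0.76 [0.608 0.183 0.032]
P scene nut1_mid 0.25 [0.476 0.404 0.014]
O scene 0.68 187 [0.4503 0.489  0.01  ] ang -41.8 sd [0.0171 0.0061]
O scene 0.47 219 [0.4651 0.3945 0.01  ] ang 31.5 sd [0.0211 0.0065]
```

Request:
servo_tool(
  rows=[-0.38,0.0094,0.0369,0,0,-0.38,0.0094,0.0369,0,0,-0.38,0.0094,0.0369,0,0,-0.38,0.0094,0.0369,0,0,-0.38,0.0094,0.0369,0,0],
)

```text
time: 24.32
position: [0.4938, 0.3309, 0.1004]
tool_rot: [0.0, 1.0, -0.0, -0.0]
ft_force: [0.1, 0.1, 0.4]
grip_width: 0.0598
grip_force: 0.0
```

Request:
servo_tool(
  rows=[-0.38,0.0094,0.0369,0,0,-0.38,0.0094,0.0369,0,0,-0.38,0,0,0,-6.2,-0.38,0,0,0,-6.2,-0.38,0,0,0,-6.2],
)

```text
time: 24.73
position: [0.4748, 0.4044, 0.1001]
tool_rot: [-0.165, 0.986, -0.0, -0.0]
ft_force: [-0.8, -0.1, 0.2]
grip_width: 0.0603
grip_force: 0.0
```

Request:
servo_tool(
  rows=[-0.38,0,0,0,-6.2,-0.38,0,0,0,-6.2,-0.38,0,0,0.03,0,-0.38,0,0,0.03,0,-0.38,0,0,0.02,0],
)

```text
time: 25.15
position: [0.4746, 0.4028, 0.0185]
tool_rot: [-0.267, 0.964, -0.0, -0.001]
ft_force: [-0.1, -0.9, -1.2]
grip_width: 0.0598
grip_force: 0.0
```

Request:
servo_tool(
  rows=[-0.38,0,0,0.02,0,-0.38,0,0,0.01,0,-0.38,0,0,0,0,-0.38,0,0,0,0],
)

```text
time: 25.48
position: [0.4752, 0.4031, -0.0096]
tool_rot: [-0.267, 0.964, -0.0, -0.0]
ft_force: [0.1, -0.1, 0.6]
grip_width: 0.06
grip_force: 0.0
```

```bash
python3 - <<'E'
from h import *
to(.475,.4025,-.03,121); s=robot.camera('scene')
a=cv2.resize(s['pixels'][230:350,390:530],(700,600),interpolation=cv2.INTER_CUBIC); cv2.imwrite('pics/c12.png',a[...,::-1])
E
```

```text
t 25.48 pos [ 0.4752  0.4031 -0.0096] psi 121.0 w 0.06
mm now [ 0.5 -0.5 20.4]
turn 0.0 then mm [ 0.5 -0.5 20.4]
```

View pics/c12.png

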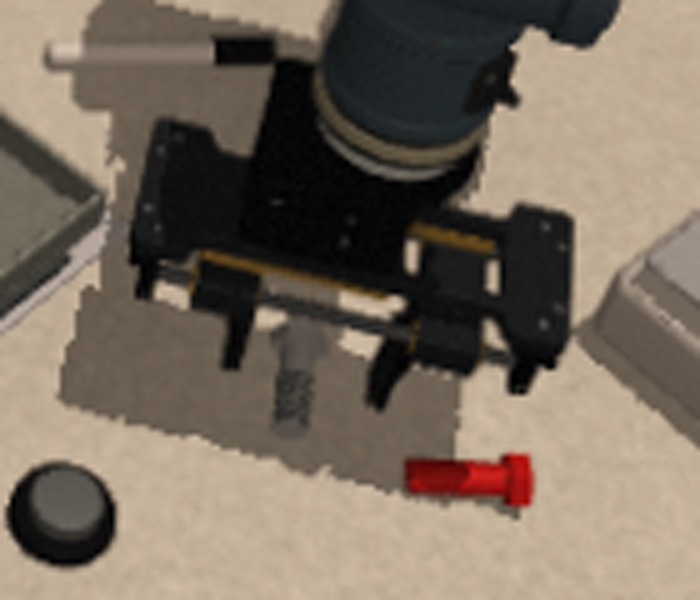

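The crop shows the fingers at (233,368) and (378,408) straddling the bolt (293,385), clear of the red bolt. Now a guarded descent.

Request:
servo_tool(
  rows=[-0.38,0,0,0.01,0,-0.38,0,0,0.005,0,-0.38,0,0,0,0,-0.38,0,0,0,0],
)

```text
time: 25.87
position: [0.4749, 0.403, -0.0241]
tool_rot: [-0.267, 0.964, -0.0, -0.0]
ft_force: [1.3, 0.5, -0.6]
grip_width: 0.0597
grip_force: 0.0
```

Request:
servo_tool(
  rows=[-0.38,0,0,0.003,0,-0.38,0,0,0,0,-0.38,0,0,0,0],
)

```text
time: 26.12
position: [0.475, 0.4031, -0.027]
tool_rot: [-0.267, 0.964, 0.0, 0.0]
ft_force: [-0.5, 0.7, 0.2]
grip_width: 0.0598
grip_force: 0.0
```

Request:
servo_tool(
  rows=[-0.38,0,0,0.002,0,-0.38,0,0,0,0,-0.38,0,0,0,0],
)

```text
time: 26.37
position: [0.4749, 0.4031, -0.0291]
tool_rot: [-0.267, 0.964, -0.0, -0.0]
ft_force: [1.0, -0.0, 0.2]
grip_width: 0.06
grip_force: 0.0
```

Request:
servo_tool(
  rows=[-0.38,0,0,0.002,0,-0.38,0,0,0,0,-0.38,0,0,0,0],
)

```text
time: 26.62
position: [0.4748, 0.403, -0.0312]
tool_rot: [-0.267, 0.964, -0.0, -0.0]
ft_force: [0.6, 0.7, -0.5]
grip_width: 0.0601
grip_force: 0.0
```

Request:
servo_tool(
  rows=[-0.38,0,0,0.002,0,-0.38,0,0,0,0,-0.38,0,0,0,0],
)

```text
time: 26.87
position: [0.4749, 0.4031, -0.0332]
tool_rot: [-0.267, 0.964, -0.0, -0.0]
ft_force: [-0.1, 0.5, 0.2]
grip_width: 0.06
grip_force: 0.0
```

Request:
servo_tool(
  rows=[-0.38,0,0,0.002,0,-0.38,0,0,0,0,-0.38,0,0,0,0],
)

```text
time: 27.12
position: [0.475, 0.4031, -0.0351]
tool_rot: [-0.267, 0.964, -0.0, -0.0]
ft_force: [-0.2, 0.8, -0.3]
grip_width: 0.0605
grip_force: 0.0
```

Request:
servo_tool(
  rows=[-0.38,0,0,0.001,0,-0.38,0,0,0.001,0,-0.38,0,0,0,0],
)

```text
time: 27.37
position: [0.475, 0.4031, -0.0353]
tool_rot: [-0.267, 0.964, -0.0, 0.0]
ft_force: [-2.3, -1.6, 10.1]
grip_width: 0.0598
grip_force: 5.3
```

Request:
servo_tool(
  rows=[-0.38,0,0,0.001,0,-0.38,0,0,0.001,0,-0.38,0,0,0,0],
)

```text
time: 27.62
position: [0.4751, 0.4032, -0.0353]
tool_rot: [-0.267, 0.964, -0.0, 0.0]
ft_force: [-4.2, -3.2, 20.6]
grip_width: 0.06
grip_force: 10.8
```

Request:
servo_tool(
  rows=[-0.38,0,0,-0.006,0,1,0,0,0,0,1,0,0,0,0,1,0,0,0,0,1,0,0,0,0],
)

```text
time: 28.03
position: [0.4746, 0.4029, -0.0338]
tool_rot: [-0.267, 0.964, -0.0, -0.001]
ft_force: [0.3, 0.0, -0.3]
grip_width: 0.041
grip_force: 0.0
```

Request:
servo_tool(
  rows=[1,0,0,0,0,1,0,0,0,0,1,0,0,0,0,1,0,0,0,0,1,0,0,0,0],
)

```text
time: 28.45
position: [0.475, 0.4031, -0.0332]
tool_rot: [-0.267, 0.964, 0.0, -0.0]
ft_force: [0.3, 0.1, 0.1]
grip_width: 0.015
grip_force: 39.5
```

Request:
servo_tool(
  rows=[1,0,0,-0.02,0,1,0,0,-0.03,0,1,0,0,-0.03,0,1,0,0,-0.03,0,1,0,0,0,0],
)

```text
time: 28.87
position: [0.4788, 0.4056, 0.083]
tool_rot: [-0.267, 0.964, 0.001, 0.006]
ft_force: [0.4, 0.4, -0.7]
grip_width: 0.0147
grip_force: 39.5
```

Request:
servo_tool(
  rows=[1,0,0,0,6.2,1,0,0,0,6.2,1,0,0,0,6.2,1,0,0,0,6.2,1,0,0,0,6.2],
)

```text
time: 29.28
position: [0.4743, 0.4027, 0.0759]
tool_rot: [0.003, 1.0, -0.0, -0.001]
ft_force: [-0.6, 0.8, -1.7]
grip_width: 0.0149
grip_force: 39.5
```

Request:
servo_tool(
  rows=[1,-0.0067,-0.0343,0,0,1,-0.0067,-0.0343,0,0,1,-0.0067,-0.0343,0,0,1,-0.0067,-0.0343,0,0,1,-0.0067,-0.0343,0,0],
)

```text
time: 29.7
position: [0.5078, 0.2301, 0.0761]
tool_rot: [-0.0, 1.0, -0.0, -0.001]
ft_force: [0.1, -0.9, -0.5]
grip_width: 0.0146
grip_force: 39.5
```

Request:
servo_tool(
  rows=[1,-0.0067,-0.0343,0,0,1,0,0,0,0,1,0,0,0,0,1,0,0,0,0],
)

```text
time: 30.03
position: [0.5148, 0.1973, 0.0764]
tool_rot: [0.0, 1.0, 0.0, -0.001]
ft_force: [-0.2, -0.0, -1.2]
grip_width: 0.0148
grip_force: 39.5
```

```bash
python3 - <<'E'
from h import *
to(.515,.197,-.0215,90); s=robot.camera('scene'); save(s,'s13.png')
for d in robot.place_of(s,'bolt1_mid')[:4]: print(d)
E
```

```text
t 30.03 pos [0.5148 0.1973 0.0764] psi 89.95 w 0.0148
mm now [-0.4 -0.3 97.9]
turn -0.1 then mm [-0.4 -0.3 97.9]
{'at': [0.4555, 0.4875, 0.0093], 'score': 0.68}
{'at': [0.5119, 0.1991, 0.1226], 'score': 0.59}
```

Request:
servo_tool(
  rows=[1,0,0,0.03,0,1,0,0,0.03,0,1,0,0,0.02,0,1,0,0,0.01,0,1,0,0,0,0],
)

```text
time: 30.55
position: [0.5131, 0.1982, -0.0153]
tool_rot: [-0.001, 1.0, -0.0, -0.002]
ft_force: [-0.3, 0.4, -1.5]
grip_width: 0.0151
grip_force: 39.5
```

Request:
servo_tool(
  rows=[1,0,0,0.005,0,1,0,0,0.003,0,1,0,0,0,0,0.3,0,0,0,0,0.3,0,0,0,0],
)

```text
time: 30.97
position: [0.516, 0.1975, -0.0201]
tool_rot: [-0.0, 1.0, 0.0, 0.001]
ft_force: [-0.4, -0.6, 0.1]
grip_width: 0.0219
grip_force: 0.0
```

Request:
servo_tool(
  rows=[0.3,0,0,0,0,0.3,0,0,0,0,0.3,0,0,-0.03,0,0,0,0,-0.038,0,0,0,0,-0.038,0],
)

```text
time: 31.38
position: [0.5142, 0.197, 0.0854]
tool_rot: [0.0, 1.0, -0.0, -0.001]
ft_force: [1.0, 0.1, 0.6]
grip_width: 0.0375
grip_force: 0.0
```

Request:
servo_tool(
  rows=[0,0,0,-0.038,0,0,0,0,-0.038,0,0,0,0,-0.038,7,0,0,0,-0.018,7,0,0,0,0,7],
)

```text
time: 31.8
position: [0.5187, 0.198, 0.223]
tool_rot: [0.185, 0.983, 0.002, 0.006]
ft_force: [0.4, 0.3, -0.4]
grip_width: 0.0434
grip_force: 0.0
```

Request:
servo_tool(
  rows=[0,0,0,0,7,0,0,0,0,7,0,0,0,0,7,0,0,0,0,7,0,0,0,0,7],
)

```text
time: 32.22
position: [0.5149, 0.1972, 0.2172]
tool_rot: [0.472, 0.882, 0.0, 0.0]
ft_force: [-0.4, -0.0, 0.7]
grip_width: 0.0438
grip_force: 0.0
```

Request:
servo_tool(
  rows=[0,0,0,0,7,0,0,0,0,7,0,0,0,0,7,0,0,0,0,7,0,0,0,0,7],
)

```text
time: 32.63
position: [0.5149, 0.1972, 0.2171]
tool_rot: [0.715, 0.699, -0.0, -0.0]
ft_force: [-0.2, -0.3, 0.8]
grip_width: 0.0434
grip_force: 0.0
```

Request:
servo_tool(
  rows=[0,0,0,0,7,0,0,0,0,7,0,0,0,0,7,0,0,0,0,7,0,0,0,0,7],
)

```text
time: 33.05
position: [0.5149, 0.1972, 0.2171]
tool_rot: [0.892, 0.451, -0.0, -0.0]
ft_force: [-0.4, 0.2, 0.2]
grip_width: 0.0432
grip_force: 0.0
```

```bash
cat > m2.py <<'E'
from h import *
for c in ('top','scene'):
    p=robot.camera(c); save(p,c+'14.png')
    for q in('bolt1_mid','nut1_mid','pivot','clamp_grip','camera_grip','tray_open','trigger_top'):
        for d in robot.place_of(p,q)[:4]:
            if d['score']>.3: print(c,q,round(d['score'],2),np.round(d['at'],3))
E
python3 m2.py; python3 -c "
from h import *
to(.682,-.012,.215,-90)"
```

```text
top bolt1_mid 0.67 [0.454 0.485 0.009]
top bolt1_mid 0.41 [0.512 0.196 0.02 ]
top pivot 0.59 [ 0.684 -0.014  0.198]
top clamp_grip 0.64 [ 0.68  -0.016  0.196]
top camera_grip 0.84 [ 0.601 -0.043  0.185]
top tray_open 0.77 [0.55  0.199 0.005]
top trigger_top 0.73 [ 0.556 -0.22   0.004]
scene bolt1_mid 0.64 [0.455 0.485 0.009]
scene bolt1_mid 0.5 [0.518 0.202 0.022]
scene bolt1_mid 0.39 [ 0.439 -0.37  -0.003]
scene nut1_mid 0.69 [0.605 0.183 0.033]
scene pivot 0.83 [ 0.682 -0.01   0.191]
scene clamp_grip 0.61 [ 0.683 -0.014  0.194]
scene camera_grip 0.68 [ 0.601 -0.04   0.184]
scene tray_open 0.67 [0.548 0.192 0.008]
scene trigger_top 0.61 [0.616 0.371 0.02 ]
scene trigger_top 0.31 [ 0.555 -0.223  0.007]
t 33.85 pos [0.5152 0.1973 0.2169] psi -35.98 w 0.0436
mm now [-71.4 257.9   1.9]
turn 54.0 then mm [166.8 209.3   1.9]
```

Request:
servo_tool(
  rows=[0,0,0,0,6.75,0,0,0,0,6.75,0,0,0,0,6.75,0,0,0,0,6.75],
)

```text
time: 34.18
position: [0.5152, 0.1973, 0.2169]
tool_rot: [0.973, 0.231, -0.0, -0.0]
ft_force: [-0.6, -0.1, 0.2]
grip_width: 0.0437
grip_force: 0.0
```

Request:
servo_tool(
  rows=[0,0,0,0,6.75,0,0,0,0,6.75,0,0,0,0,6.75,0,0,0,0,6.75],
)

```text
time: 34.52
position: [0.5153, 0.1973, 0.2169]
tool_rot: [1.0, -0.003, -0.0, -0.0]
ft_force: [0.4, -0.8, 0.1]
grip_width: 0.0435
grip_force: 0.0
```

Request:
servo_tool(
  rows=[-0.2,0.0238,0.03,0,0,-0.2,0.0238,0.03,0,0,-0.2,0.0238,0.03,0,0,-0.2,0.0238,0.03,0,0],
)

```text
time: 34.85
position: [0.6113, 0.0763, 0.2171]
tool_rot: [1.0, 0.001, 0.0, -0.0]
ft_force: [1.1, 0.2, -0.3]
grip_width: 0.0518
grip_force: 0.0
```

Request:
servo_tool(
  rows=[-0.2,0.0238,0.03,0,0,-0.2,0.0238,0.03,0,0,-0.2,0.0238,0.03,0,0,-0.2,0,0,0,0,-0.2,0,0,0,0],
)

```text
time: 35.27
position: [0.6828, -0.0149, 0.2161]
tool_rot: [1.0, -0.002, -0.0, -0.0]
ft_force: [0.5, 0.2, 0.7]
grip_width: 0.0523
grip_force: 0.0
```

```bash
python3 - <<'E'
from h import *
to(.682,-.013,.143,-90); s=robot.camera('scene')
a=cv2.resize(s['pixels'][130:250,210:350],(700,600),interpolation=cv2.INTER_CUBIC); cv2.imwrite('pics/c15.png',a[...,::-1])
E
```

```text
t 35.27 pos [ 0.6828 -0.0149  0.2161] psi -90.18 w 0.0523
mm now [-0.7 -1.9 73.1]
turn -0.2 then mm [-0.7 -1.9 73.1]
```

View pics/c15.png

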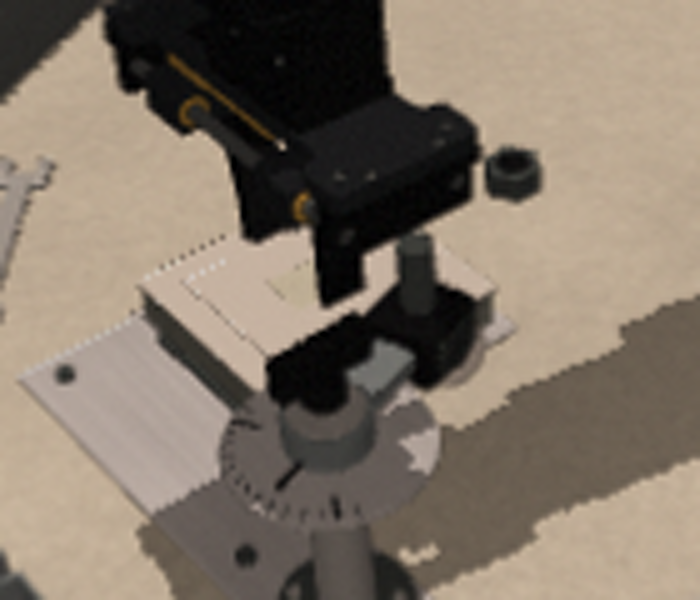

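The gripper hangs above the T-bar (crop 320,365), the bar lies along x and the fingers straddle it; the camera grip is at (417,265). Descending and gripping.

Request:
servo_tool(
  rows=[-0.2,0,0,0.02,0,-0.2,0,0,0.02,0,-0.2,0,0,0.02,0,-0.2,0,0,0.012,0,-0.2,0,0,0,0],
  newtons=55,
)

```text
time: 35.73
position: [0.6786, -0.0107, 0.1417]
tool_rot: [1.0, 0.001, -0.004, -0.001]
ft_force: [-0.9, -0.1, -1.5]
grip_width: 0.0524
grip_force: 0.0
```

Request:
servo_tool(
  rows=[-0.2,0,0,0,0,1,0,0,0,0,1,0,0,0,0,1,0,0,0,0,1,0,0,0,0],
)

```text
time: 36.15
position: [0.6825, -0.0127, 0.1461]
tool_rot: [1.0, 0.0, 0.001, 0.0]
ft_force: [0.2, -0.4, -0.8]
grip_width: 0.0329
grip_force: 0.0
```

Request:
servo_tool(
  rows=[1,0,0,0,0,1,0,0,0,0,1,0,0,0,0,1,0,0,0,0,1,0,0,0,0],
)

```text
time: 36.57
position: [0.682, -0.0118, 0.1452]
tool_rot: [1.0, -0.0, 0.0, -0.001]
ft_force: [-0.2, 3.2, 1.1]
grip_width: 0.0137
grip_force: 55.0
```

Request:
servo_tool(
  rows=[1,0,0,0,-5,1,0,0,0,-5,1,0,0,0,-5,1,0,0,0,-5,1,0,0,0,-5],
)

```text
time: 36.98
position: [0.6819, -0.0117, 0.1452]
tool_rot: [0.976, 0.218, 0.0, -0.001]
ft_force: [0.5, 4.0, 1.0]
grip_width: 0.0135
grip_force: 55.0
```

Request:
servo_tool(
  rows=[1,0,0,0,-5,1,0,0,0,-5,1,0,0,0,-5,1,0,0,0,-5,1,0,0,0,-5],
)

```text
time: 37.4
position: [0.6819, -0.0117, 0.1452]
tool_rot: [0.906, 0.424, 0.0, -0.001]
ft_force: [-0.8, 3.9, 2.0]
grip_width: 0.0138
grip_force: 55.0
```

Request:
servo_tool(
  rows=[1,0,0,0,-5,1,0,0,0,-5,1,0,0,0,-5,1,0,0,0,-5,1,0,0,0,-5],
)

```text
time: 37.82
position: [0.6818, -0.0116, 0.1452]
tool_rot: [0.792, 0.61, 0.001, -0.001]
ft_force: [-0.4, 3.4, 2.2]
grip_width: 0.0135
grip_force: 55.0
```

Request:
servo_tool(
  rows=[1,0,0,0,0,1,0,0,0,0,1,0,0,0,0],
)

```text
time: 38.07
position: [0.6818, -0.0116, 0.1452]
tool_rot: [0.794, 0.608, 0.0, -0.0]
ft_force: [-1.0, 5.7, 2.3]
grip_width: 0.0138
grip_force: 55.0
```

```bash
python3 - <<'E'
from h import *
to(.682,-.013,.143,-15); o=robot.get_obs(); print(o['q'],o['moment'])
E
```

```text
t 38.07 pos [ 0.6818 -0.0116  0.1452] psi -15.05 w 0.0138
mm now [-1.3  0.5  2.2]
turn -0.1 then mm [-1.3  0.5  2.2]
[-0.18121127  0.64905059  1.31754139  0.00140721  1.17516156  0.08096226] [0.82814686 0.13607493 0.2015088 ]
```

Request:
servo_tool(
  rows=[0.15,0,0,0,0,0.15,0,0,0,0,0.15,0,0,0,0,0.15,0,0,0,0,0.15,0,0,-0.01,0],
)

```text
time: 38.48
position: [0.68, -0.0131, 0.1527]
tool_rot: [0.794, 0.608, -0.002, -0.002]
ft_force: [-1.1, 0.2, -0.1]
grip_width: 0.0348
grip_force: 0.0
```

Request:
servo_tool(
  rows=[0.15,0,0,-0.02,0,0.15,0,0,-0.025,0,0.15,0,0,-0.02,0,0,0,0,0,6.9,0,0,0,0,6.9],
)

```text
time: 38.9
position: [0.6833, -0.0133, 0.2231]
tool_rot: [0.862, 0.506, 0.002, 0.002]
ft_force: [-0.3, -0.2, 0.4]
grip_width: 0.0417
grip_force: 0.0
```

Request:
servo_tool(
  rows=[0,0,0,0,6.9,0,0,0,0,6.9,0,0,0,0,6.9,0,0,0,0,6.9,0,0,0,0,6.9],
)

```text
time: 39.32
position: [0.6819, -0.0131, 0.2207]
tool_rot: [0.974, 0.228, 0.0, 0.0]
ft_force: [0.3, 0.2, -0.2]
grip_width: 0.0433
grip_force: 0.0
```

Request:
servo_tool(
  rows=[0,0,0,0,6.9,0,0,0,0,0,0,0,0,0,0],
)

```text
time: 39.57
position: [0.6819, -0.013, 0.2205]
tool_rot: [0.985, 0.173, 0.0, 0.0]
ft_force: [0.0, 0.4, -0.1]
grip_width: 0.0432
grip_force: 0.0
```

```bash
python3 - <<'E'
from h import *
to(.6015,-.0405,.139,-70)
for c in('scene','top'):
    p=robot.camera(c); save(p,c+'16.png')
    for q in('camera_grip','clamp_grip'):
        for d in robot.place_of(p,q)[:2]: print(c,q,round(d['score'],2),np.round(d['at'],3))
E
```

```text
t 39.57 pos [ 0.6819 -0.013   0.2205] psi -70.03 w 0.0432
mm now [-85.   -1.6  81.5]
turn -0.0 then mm [-85.   -1.7  81.5]
scene camera_grip 0.9 [ 0.601 -0.04   0.186]
scene clamp_grip 0.74 [ 0.68  -0.013  0.192]
top camera_grip 0.57 [ 0.366 -0.257 -0.002]
top camera_grip 0.53 [ 0.603 -0.041  0.184]
top clamp_grip 0.41 [ 0.68  -0.017  0.199]
```

Request:
servo_tool(
  rows=[-0.1,-0.0283,-0.0005,0,0,-0.1,-0.0283,-0.0005,0,0,-0.1,-0.0283,-0.0005,0,0,-0.1,0,0,0,0,-0.1,0,0,0.02,0],
)

```text
time: 40.28
position: [0.6034, -0.041, 0.2039]
tool_rot: [0.985, 0.172, 0.004, 0.002]
ft_force: [1.0, -0.4, 0.6]
grip_width: 0.0478
grip_force: 0.0
```

Request:
servo_tool(
  rows=[-0.1,0,0,0.02,0,-0.1,0,0,0.02,0,-0.1,0,0,0.02,0,-0.1,0,0,0,0,-0.1,0,0,0,0],
)

```text
time: 40.7
position: [0.6012, -0.0398, 0.1392]
tool_rot: [0.985, 0.172, -0.001, -0.0]
ft_force: [0.8, -0.6, 0.2]
grip_width: 0.0475
grip_force: 0.0
```

Request:
servo_tool(
  rows=[1,0,0,0,0,1,0,0,0,0,1,0,0,0,0,1,0,0,0,0,1,0,0,0,0],
  newtons=30,
)

```text
time: 41.12
position: [0.6019, -0.0401, 0.1408]
tool_rot: [0.985, 0.172, 0.001, 0.0]
ft_force: [-0.1, -0.6, -0.6]
grip_width: 0.0225
grip_force: 0.0
```

Request:
servo_tool(
  rows=[1,0,0,0,0,1,0,0,0,0,1,0,0,0,0],
)

```text
time: 41.37
position: [0.6019, -0.0402, 0.1407]
tool_rot: [0.985, 0.172, 0.001, 0.0]
ft_force: [-0.4, -0.1, 3.7]
grip_width: 0.0193
grip_force: 30.0
```

```bash
python3 - <<'E'
from h import *
P=np.array([.682,-.0122]); yaw=.014
o=robot.get_obs()['position'][:2]
v=o-P; print('r',np.hypot(*v),'cam',np.arctan2(v[1],-v[0])+yaw)  # direction (-cos,sin)
to(*o,.14,-70)
E
```

```text
r 0.08488239417083404 cam -0.32164372968671057
t 41.37 pos [ 0.6019 -0.0402  0.1407] psi -70.19 w 0.0193
mm now [-0.  -0.   0.7]
turn -0.2 then mm [-0.  -0.   0.7]
```

Request:
servo_tool(
  rows=[1,0.00045,-0.00873,0,5.9,1,0.00045,-0.00873,0,5.9,1,0.00045,-0.00873,0,5.9,1,0.00045,-0.00873,0,5.9],
)

```text
time: 41.7
position: [0.5972, -0.0058, 0.1406]
tool_rot: [0.999, -0.036, 0.001, 0.0]
ft_force: [0.6, -1.0, 2.2]
grip_width: 0.0189
grip_force: 30.0
```

```bash
cat > cam.py <<'E'
from h import *
P=np.array([.682,-.0122]); yaw=.014
o=robot.get_obs(); v=o['position'][:2]-P; c=np.arctan2(v[1],-v[0])+yaw; print('r',np.hypot(*v),'cam',c,'remaining deg',np.degrees(1.017-c),o['ft_force'],o['grip_width'])
a=np.pi-1.017+yaw; to(P[0]+.0849*np.cos(a),P[1]+.0849*np.sin(a),.14,-147)
E
python3 cam.py
```

```text
r 0.08505538408353142 cam 0.08921503573936819 remaining deg 53.15816274783012 [ 0.56088516 -1.02490155  2.23814587] 0.018930583934978117
t 41.7 pos [ 0.5972 -0.0058  0.1406] psi -94.08 w 0.0189
mm now [ 34.4 -67.8   0.6]
turn 52.9 then mm [-33.3 -68.3   0.6]
```

Radius holds, so nine more rows of the same.

Request:
servo_tool(
  rows=[1,0.00045,-0.00873,0,5.9,1,0.00045,-0.00873,0,5.9,1,0.00045,-0.00873,0,5.9,1,0.00045,-0.00873,0,5.9,1,0.00045,-0.00873,0,5.9],
)

```text
time: 42.12
position: [0.6112, 0.0352, 0.1406]
tool_rot: [0.957, -0.289, 0.001, 0.0]
ft_force: [0.2, -2.3, 2.5]
grip_width: 0.0192
grip_force: 30.0
```

Request:
servo_tool(
  rows=[1,0.00045,-0.00873,0,5.9,1,0.00045,-0.00873,0,5.9,1,0.00045,-0.00873,0,5.9,1,0.00045,-0.00873,0,5.9],
)

```text
time: 42.45
position: [0.6358, 0.0595, 0.1407]
tool_rot: [0.878, -0.478, 0.001, 0.0]
ft_force: [-0.5, -2.0, 3.5]
grip_width: 0.019
grip_force: 30.0
```

Request:
servo_tool(
  rows=[1,0,0,0,0,1,0,0,0,0,1,0,0,0,0],
)

```text
time: 42.7
position: [0.6358, 0.0595, 0.1406]
tool_rot: [0.88, -0.475, 0.001, -0.0]
ft_force: [1.2, -0.9, 4.9]
grip_width: 0.019
grip_force: 30.0
```

```bash
python3 cam.py
```

```text
r 0.085313626341095 cam 1.0119236767193747 remaining deg 0.29085189942383044 [ 1.21226733 -0.91287797  4.86136278] 0.01900714425204567
t 42.7 pos [0.6358 0.0595 0.1406] psi -146.77 w 0.019
mm now [ 0.4 -0.4  0.7]
turn 0.2 then mm [ 0.4 -0.4  0.7]
```

Request:
servo_tool(
  rows=[0.2,0,0,0,0,0.1,0,0,0,0,0.1,0,0,0,0,0.1,0,0,-0.01,0,0.1,0,0,-0.02,0],
)

```text
time: 43.12
position: [0.6319, 0.0602, 0.1673]
tool_rot: [0.879, -0.476, -0.004, 0.002]
ft_force: [0.0, -0.6, -0.4]
grip_width: 0.0378
grip_force: 0.0
```

Request:
servo_tool(
  rows=[0.1,0,0,-0.025,0,0.1,0,0,-0.025,0,0,0,0,0,-6.9,0,0,0,0,-6.9,0,0,0,0,-6.9],
)

```text
time: 43.53
position: [0.6349, 0.06, 0.2211]
tool_rot: [0.952, -0.308, 0.0, -0.0]
ft_force: [0.6, 0.1, 0.2]
grip_width: 0.043
grip_force: 0.0
```

Request:
servo_tool(
  rows=[0,0,0,0,-6.9,0,0,0,0,-6.9,0,0,0,0,-6.9,0,0,0,0,-6.9,0,0,0,0,-6.9],
)

```text
time: 43.95
position: [0.6345, 0.0601, 0.2202]
tool_rot: [1.0, -0.012, -0.0, -0.0]
ft_force: [0.4, -0.5, 0.1]
grip_width: 0.0432
grip_force: 0.0
```

Request:
servo_tool(
  rows=[0,0,0,0,-6.9,0,0,0,0,-6.9,0,0,0,0,-6.9,0,0,0,0,-6.9,0,0,0,0,-6.9],
)

```text
time: 44.37
position: [0.6345, 0.0601, 0.2202]
tool_rot: [0.958, 0.285, -0.0, -0.0]
ft_force: [0.5, -0.4, -0.1]
grip_width: 0.0436
grip_force: 0.0
```

Request:
servo_tool(
  rows=[0,0,0,0,-6.9,0,0,0,0,-6.9,0,0,0,0,-6.9,0,0,0,0,-6.9,0,0,0,0,-6.9],
)

```text
time: 44.78
position: [0.6345, 0.0601, 0.2202]
tool_rot: [0.831, 0.557, -0.0, -0.0]
ft_force: [-1.2, -0.7, -0.6]
grip_width: 0.0435
grip_force: 0.0
```

Request:
servo_tool(
  rows=[0,0,0,0,-0.7,0,0,0,0,0,0,0,0,0,0],
)

```text
time: 45.03
position: [0.6348, 0.06, 0.2201]
tool_rot: [0.83, 0.558, -0.0, -0.0]
ft_force: [0.1, 0.8, -0.2]
grip_width: 0.0436
grip_force: 0.0
```

```bash
python3 - <<'E'
from h import *
to(.682,-.0122,.145,-15)
for c in('scene','top'):
    p=robot.camera(c); save(p,c+'17.png')
    for q in('camera_grip','clamp_grip'):
        for d in robot.place_of(p,q)[:2]: print(c,q,round(d['score'],2),np.round(d['at'],3))
E
```

```text
t 45.03 pos [0.6348 0.06   0.2201] psi -22.13 w 0.0436
mm now [-49.1  70.9  75.1]
turn -7.1 then mm [-57.5  64.2  75.1]
scene camera_grip 0.69 [0.633 0.059 0.184]
scene clamp_grip 0.73 [0.634 0.059 0.185]
scene clamp_grip 0.47 [ 0.684 -0.012  0.195]
top camera_grip 0.45 [0.638 0.057 0.187]
top camera_grip 0.28 [ 0.436 -0.373  0.006]
top clamp_grip 0.4 [ 0.68  -0.017  0.198]
```

Request:
servo_tool(
  rows=[0,0,0,0,-3.55,0,0,0,0,-3.55,0,-0.0192,0.0214,0,0,0,-0.0192,0.0214,0,0,0,-0.0192,0.0214,0,0],
)

```text
time: 45.75
position: [0.6826, -0.0125, 0.2202]
tool_rot: [0.792, 0.61, 0.0, 0.0]
ft_force: [0.6, -0.3, -0.1]
grip_width: 0.0435
grip_force: 0.0
```

Request:
servo_tool(
  rows=[0,0,0,0,0,0,0,0,0,0,0,0,0,0,0],
)

```text
time: 46.0
position: [0.6816, -0.0119, 0.2196]
tool_rot: [0.793, 0.609, -0.0, -0.001]
ft_force: [0.2, 0.9, -0.3]
grip_width: 0.0435
grip_force: 0.0
```

Request:
servo_tool(
  rows=[0,0,0,0.02,0,0,0,0,0.02,0,0,0,0,0.02,0,0,0,0,0.015,0,0,0,0,0,0],
  newtons=55,
)

```text
time: 46.42
position: [0.6785, -0.0102, 0.1412]
tool_rot: [0.792, 0.61, -0.003, -0.003]
ft_force: [0.4, -0.8, 0.0]
grip_width: 0.0434
grip_force: 0.0
```

Request:
servo_tool(
  rows=[0,0,0,0,0,1,0,0,0,0,1,0,0,0,0,1,0,0,0,0,1,0,0,0,0],
)

```text
time: 46.83
position: [0.6829, -0.0122, 0.1462]
tool_rot: [0.793, 0.61, 0.001, 0.001]
ft_force: [-0.3, -0.3, -0.0]
grip_width: 0.0245
grip_force: 0.0
```

Request:
servo_tool(
  rows=[1,0,0,0,0,1,0,0,0,0,1,0,0,0,0,1,0,0,0,0],
)

```text
time: 47.17
position: [0.6817, -0.0121, 0.1456]
tool_rot: [0.793, 0.609, -0.0, -0.0]
ft_force: [-3.1, 0.7, 4.5]
grip_width: 0.0137
grip_force: 55.0
```

Request:
servo_tool(
  rows=[1,0,0,0,5,1,0,0,0,5,1,0,0,0,5,1,0,0,0,5,1,0,0,0,5],
)

```text
time: 47.58
position: [0.6816, -0.0121, 0.1456]
tool_rot: [0.907, 0.422, -0.001, -0.0]
ft_force: [-2.8, 2.3, 4.7]
grip_width: 0.0135
grip_force: 55.0
```

Request:
servo_tool(
  rows=[1,0,0,0,5,1,0,0,0,5,1,0,0,0,5,1,0,0,0,5,1,0,0,0,5],
)

```text
time: 48.0
position: [0.6814, -0.0119, 0.1455]
tool_rot: [0.976, 0.216, -0.001, -0.0]
ft_force: [-3.1, 0.5, 5.3]
grip_width: 0.014
grip_force: 55.0
```

Request:
servo_tool(
  rows=[1,0,0,0,5,1,0,0,0,5,1,0,0,0,5,1,0,0,0,5,1,0,0,0,5],
)

```text
time: 48.42
position: [0.6814, -0.0118, 0.1455]
tool_rot: [1.0, -0.001, -0.001, -0.0]
ft_force: [-3.5, 0.8, 5.7]
grip_width: 0.0133
grip_force: 55.0
```

Request:
servo_tool(
  rows=[1,0,0,0,2,1,0,0,0,0,1,0,0,0,0,1,0,0,0,0],
)

```text
time: 48.75
position: [0.6814, -0.0118, 0.1455]
tool_rot: [1.0, -0.015, -0.001, 0.0]
ft_force: [-4.3, 1.6, 5.2]
grip_width: 0.0137
grip_force: 55.0
```

```bash
python3 - <<'E'
from h import *
to(.682,-.0122,.145,-90); print(robot.get_obs()['moment'])
E
```

```text
t 48.75 pos [ 0.6814 -0.0118  0.1455] psi -91.68 w 0.0137
mm now [0.6 0.4 0.5]
turn -1.7 then mm [0.6 0.4 0.5]
[0.16734101 0.73220737 0.86269014]
```

Request:
servo_tool(
  rows=[0.1,0,0,0,-1,0.1,0,0,0,0,0.1,0,0,0,0,0.1,0,0,-0.01,0,0.1,0,0,-0.02,0],
)

```text
time: 49.17
position: [0.6802, -0.0121, 0.1724]
tool_rot: [1.0, -0.008, -0.003, -0.001]
ft_force: [-0.2, -0.4, 0.4]
grip_width: 0.036
grip_force: 0.0
```

Request:
servo_tool(
  rows=[1,0,0,-0.025,0,1,0,0,-0.02,0,1,0,0,0,1,1,0,0,0,0,1,0,0,0,0],
)

```text
time: 49.58
position: [0.6817, -0.0123, 0.2194]
tool_rot: [1.0, -0.017, -0.001, -0.0]
ft_force: [0.1, -0.6, -1.0]
grip_width: 0.0134
grip_force: 0.0
```

```bash
python3 - <<'E'
from h import *
to(.614,.371,.12,-90)
for c in('scene','top'):
    p=robot.camera(c); save(p,c+'18.png')
    for q in('camera_grip','trigger_top','tray_open','bolt1_mid','nut1_mid'):
        for d in robot.place_of(p,q)[:3]: print(c,q,round(d['score'],2),np.round(d['at'],3))
    if c=='scene': A=cv2.resize(p['pixels'][190:290,230:330],(400,400),interpolation=cv2.INTER_CUBIC); B=cv2.resize(p['pixels'][230:330,320:420],(400,400),interpolation=cv2.INTER_CUBIC)
cv2.imwrite('pics/c18.png',np.hstack([A,B])[...,::-1])
E
```

```text
t 49.58 pos [ 0.6817 -0.0123  0.2194] psi -91.9 w 0.0134
mm now [ -80.3 -380.8   99.5]
turn -1.9 then mm [ -67.6 -383.2   99.5]
scene camera_grip 0.59 [ 0.369 -0.262 -0.004]
scene camera_grip 0.55 [0.634 0.062 0.186]
scene trigger_top 0.67 [0.617 0.373 0.022]
scene trigger_top 0.67 [0.51  0.197 0.012]
scene trigger_top 0.28 [0.592 0.197 0.008]
scene tray_open 0.65 [0.547 0.195 0.008]
scene bolt1_mid 0.73 [0.456 0.485 0.007]
scene nut1_mid 0.52 [0.607 0.183 0.034]
scene nut1_mid 0.18 [0.509 0.198 0.011]
top camera_grip 0.47 [0.573 0.144 0.034]
top trigger_top 0.56 [0.608 0.374 0.024]
top tray_open 0.96 [0.553 0.197 0.004]
top bolt1_mid 0.55 [0.515 0.196 0.019]
top bolt1_mid 0.41 [0.455 0.488 0.01 ]
top nut1_mid 0.62 [0.607 0.18  0.033]
```

View pics/c18.png

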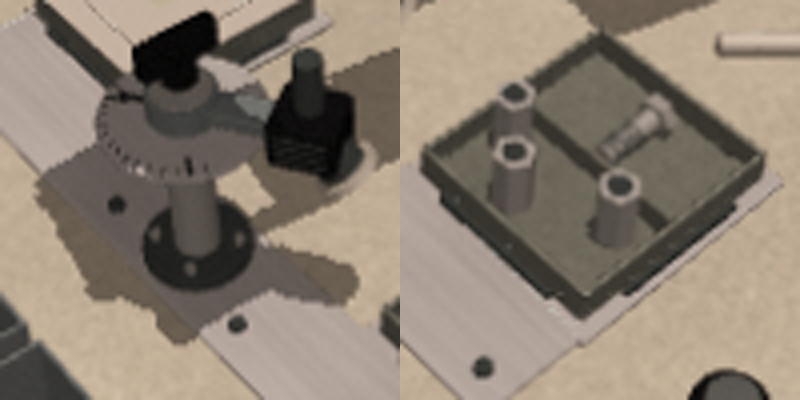

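The crop shows three nuts in the far compartment (515,110; 515,170; 618,205), the bolt in the near one (635,125), the pointer on the long mark (120,97) and the T-bar back along x. Now the trigger.

Request:
servo_tool(
  rows=[1,0,0,0,-1.9,1,-0.0063,-0.0349,0,0,1,-0.0063,-0.0349,0,0,1,-0.0063,-0.0349,0,0,1,-0.0063,-0.0349,0,0],
)

```text
time: 50.6
position: [0.6567, 0.1284, 0.2201]
tool_rot: [1.0, -0.0, 0.0, -0.0]
ft_force: [0.1, 1.1, 0.3]
grip_width: 0.0007
grip_force: 0.0
```

Request:
servo_tool(
  rows=[1,-0.0063,-0.0349,0,0,1,-0.0063,-0.0349,0,0,1,-0.0063,-0.0349,0,0,1,-0.0063,-0.0349,0,0],
)

```text
time: 50.93
position: [0.6313, 0.2686, 0.2202]
tool_rot: [1.0, 0.0, 0.0, -0.0]
ft_force: [0.7, -0.2, 0.2]
grip_width: 0.0006
grip_force: 0.0
```

Request:
servo_tool(
  rows=[1,-0.0063,-0.0349,0,0,1,-0.0063,-0.0349,0,0,1,-0.0063,-0.0349,0,0,1,0,0,0,0,1,0,0,0,0],
)

```text
time: 51.35
position: [0.6118, 0.3739, 0.2197]
tool_rot: [1.0, 0.002, 0.0, 0.0]
ft_force: [0.3, -0.0, 0.6]
grip_width: 0.0008
grip_force: 0.0
```

Request:
servo_tool(
  rows=[1,0,0,0.04,0,1,0,0,0.04,0,1,0,0,0.04,0,1,0,0,0.04,0,1,0,0,0.03,0],
)

```text
time: 51.77
position: [0.6118, 0.3689, 0.0266]
tool_rot: [1.0, -0.001, -0.002, 0.001]
ft_force: [0.4, 0.4, -0.8]
grip_width: 0.0003
grip_force: 0.0
```

Request:
servo_tool(
  rows=[1,0,0,0.015,0,1,0,0,0,0,1,0,0,0,0,1,0,0,0,0],
)

```text
time: 52.1
position: [0.6154, 0.3719, 0.0176]
tool_rot: [1.0, -0.0, 0.002, -0.001]
ft_force: [-0.1, 0.8, -0.0]
grip_width: 0.0007
grip_force: 0.0
```

```bash
python3 - <<'E'
from h import *
to(.613,.372,-.022,-90)
E
```

```text
t 52.1 pos [0.6154 0.3719 0.0176] psi -90.03 w 0.0007
mm now [-2.6  0.  39.6]
turn -0.0 then mm [-2.6  0.  39.6]
```

Request:
servo_tool(
  rows=[1,0,0,0.015,0,1,0,0,0.01,0,1,0,0,0,0,1,0,0,0,0],
)

```text
time: 52.43
position: [0.612, 0.3714, -0.0108]
tool_rot: [1.0, 0.0, -0.001, 0.0]
ft_force: [-0.3, 0.2, -0.1]
grip_width: 0.0003
grip_force: 0.0
```

Request:
servo_tool(
  rows=[1,0,0,0.003,0,1,0,0,0.003,0,1,0,0,0.003,0,1,0,0,0,0],
)

```text
time: 52.77
position: [0.6135, 0.372, -0.0187]
tool_rot: [1.0, 0.0, 0.001, -0.0]
ft_force: [-0.3, 1.4, 4.1]
grip_width: 0.0003
grip_force: 2.2
```

Request:
servo_tool(
  rows=[1,0,0,0.002,0,1,0,0,0,0,1,0,0,0,0],
)

```text
time: 53.02
position: [0.6135, 0.372, -0.0193]
tool_rot: [1.0, 0.0, 0.001, -0.0]
ft_force: [-0.0, -0.4, 8.7]
grip_width: 0.0005
grip_force: 4.1
```

Request:
servo_tool(
  rows=[1,0,0,0.001,0,1,0,0,0,0,1,0,0,0,0,1,0,0,0,0],
)

```text
time: 53.35
position: [0.6136, 0.372, -0.0194]
tool_rot: [1.0, 0.0, 0.001, -0.0]
ft_force: [-1.8, -0.6, 13.1]
grip_width: 0.0003
grip_force: 6.0
```

Request:
servo_tool(
  rows=[1,0,0,-0.01,0,1,0,0,-0.03,0,1,0,0,-0.035,0,1,0,0,-0.035,0,1,0,0,-0.035,0],
)

```text
time: 53.77
position: [0.6121, 0.3712, 0.1237]
tool_rot: [1.0, 0.0, -0.001, 0.0]
ft_force: [1.2, -0.3, 0.1]
grip_width: 0.0007
grip_force: 0.0
```

Request:
servo_tool(
  rows=[1,0,0,0,0,1,0,0,0,0,1,0,0,0,0,1,0,0,0,0],
)

```text
time: 54.1
position: [0.6113, 0.3709, 0.1208]
tool_rot: [1.0, 0.0, -0.002, 0.001]
ft_force: [0.4, -0.6, -0.7]
grip_width: 0.0004
grip_force: 0.0
```

```bash
python3 - <<'E'
from h import *
to(.613,.372,-.022,-90)
p=robot.camera('scene')
for q in('camera_grip','tray_open','tray_done','nut1_mid','bolt1_mid','washers','marker','wrench','big_nut'):
    for d in robot.place_of(p,q)[:2]: print(q,round(d['score'],2),np.round(d['at'],3))
print(robot.hand_in())
E
```

```text
t 54.1 pos [0.6113 0.3709 0.1208] psi -90.0 w 0.0004
mm now [  2.3  -1.3 142.8]
turn 0.0 then mm [  2.3  -1.3 142.8]
camera_grip 0.93 [0.635 0.059 0.187]
camera_grip 0.39 [0.515 0.201 0.022]
tray_open 0.65 [0.55  0.191 0.006]
nut1_mid 0.74 [0.607 0.179 0.034]
nut1_mid 0.65 [ 0.682 -0.009  0.193]
bolt1_mid 0.71 [0.455 0.482 0.008]
bolt1_mid 0.63 [0.515 0.202 0.024]
washers 0.4 [ 0.438 -0.371 -0.002]
wrench 0.69 [ 0.67  -0.426  0.004]
the job is handed in; nothing more can be done
None
```

I handed the job in at 54 s of the 210 s limit, verdict not shown: the one loose bolt is in the near compartment, the three coupling nuts are in the far one, the camera is locked on the open tray's mark, and the trigger was pressed fully and released.

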